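# Refit the spring of the vegetable mill

## Robot

A 6-joint arm with a two-finger parallel gripper is mounted at the origin on the work surface. World frame = base frame: x ahead of the robot, y to its left, z up, the work surface at z = 0. Lengths are in m, angles in rad, forces in N, time in s.
With the tool pointing down it reaches from about 0.275 to 0.825 m from the base axis. Payload 5.2 kg.
Tool frame: the origin (TCP) lies between the finger pads; the fingertips stand 19 mm ahead of it and the grasp point (between the pads) is the TCP (robot.tips_ahead is the distance from the TCP to the fingertips, in m); z points along the fingers, y is the direction in which the jaws open and shut (so a half turn about z gives the same grasp; the last joint's range is limited). The gripper opens to 93 mm and grips with 3 to 60 N. Pads are 15 mm wide; open, the fingers measure 128 mm over their backs; the gripper's body (75 mm by 188 mm) begins 65 mm behind the grasp point.
Start: joints at [-1.545, 0.259, 1.535, -0, 1.348, -0.203], TCP at [0.125, -0.536, 0.238] pointing down, gripper open.
Joint ranges: [-3.14, 3.14], [-0.91, 2.08], [0.19, 2.58], [-1.22, 4.36], [0.22, 2.71], [-3.12, 3.12]. Speed limits (rad/s): [2.57, 2.57, 3.14, 3.14, 3.14, 3.14].

## Interface

Orientations are given as a unit quaternion [x, y, z, w].
In Python, from station import robot gives the robot as it stands.
- The arm moves only by the tool carry_out, never from a script. Its arguments are lists of equal length, an entry for each row: "fingers": the closure, from 0 (fully open) to 1 (shut); "slide": the shift along the tool's x, y, z in mm, a list of three; "twist": the turn about the tool's z in rad. A call has 1 to 8 rows; each row shifts and turns the pose as measured when the row begins, along the tool's axes as they then stand; what a row does not reach is not made up. A row lasts 1/12 s, in which the tool goes at most 41.7 mm and 7.16 degrees, less where a joint would pass 70% of its speed; a pose out of reach is approached as far as the arm can. A call with a gripper value outside its range is refused whole. The fingers move at their own pace and stop on an object; the grip force is fixed at half the most. Time passes only in rows, so rows that do not move let the fingers close. It gives the time, the measured TCP pose, the force and the opening at its end, in the units of the state.
- robot.state(): the state, without advancing time (a new reading comes with each control period).
- robot.capture(name): name is "side" or "top"; returns a dict with "pixels" (400x640x3 uint8, blue, green, red), "depth" (400x640 float32, m along the optical axis (not along the pixel's ray), 0 where there is no reading), "fx", "fy", "cx", "cy" (pixels), "cam_to_world" (4x4, takes a point from camera to world coordinates). Camera axes: x right, y down, z forward; pixel columns grow to the right and rows downward; lengths in m; the calibration is good to about 2 mm. A picture is of the moment at which its call begins.
- robot.hand_in(): hands the job in, once; it reports no verdict.
The state is a dict: "time_s": time; "joint_pos": joint angles; "qd": joint speeds; "effort": joint torques, N m; "position": TCP position; "orientation": TCP orientation; "contact_force": force on the tool from outside, world axes, zero at the start; "torque": the same for the moment, N m; "width": opening from 0.0 (shut) to 1.0 (fully open).
Only numpy, scipy, OpenCV 4.12 (cv2) and the standard library are available. Lean on these libraries where they do the work, as an engineer would, in place of code of your own. Each camera call takes 0.05 s, during which the arm holds its last target.

## Task

The vegetable mill's coil spring has been left off. Take the black end knob off the mill's sloping shaft and set it down on the plywood board, thread the spring over the shaft until it sits flat against the shoulder (twist it a little if the coils snag), let go, and put the knob back on the shaft end as far as it goes. Finally swing the mill's lock lever fully over, away from the mill's front, and leave the pot, colander, jar, cutter ring, spatula and spoon where they are.

Things in the scene. Friction and masses are not known exactly. Their poses are not given: they have to be found in the camera images.
- mill: Fixed hand-cranked vegetable mill, white painted, standing on the plywood board (board top is 18 mm above the table). Origin: on the board, straight below the centre of the shaft's shoulder; z up. Base plate 220 x 320 x 20 mm (x -100..+120, y -180..+140). Its front faces its own -x; the gearbox with the steel hopper (top 165 mm above the board) is behind the shaft, at x +35..+145 (y within 60), the crank lies low at y +55..+175, x +75..+170.
- shaft: The mill's steel drive shaft, fixed to the mill. It leans 30 degrees from vertical towards the mill's front (-x of the mill). Origin: centre of the flat shoulder (58 mm diameter, 100 mm above the board); z runs along the shaft, out of the shoulder; y is the mill's y. The shaft is 19 mm in diameter with ridges and an end collar of 21 mm, 100 mm long from shoulder to end; the last 7 mm taper to 12 mm. Below the shoulder a white column of 66 mm diameter.
- shaft_tip (a point): Centre of the shaft's free end, 100 mm from the shoulder along the shaft.
- knob: Loose ribbed black plastic end knob, a cylinder 42 mm in diameter (45 mm over the ribs) and 62 mm long, 0.1 kg. Origin: centre of its open mouth; z points from the mouth to its closed head. Blind bore 24 mm in diameter and 32 mm deep. At the start it sits fully home on the shaft end, its bore bottomed on the shaft's end, so that its mouth is 68 mm from the shoulder; it is only slid on (no thread) and may lean some degrees by its play.
- knob_top (a point): Centre of the knob's closed head, 62 mm from its mouth.
- spring: Loose steel coil spring, far too stiff to be compressed by hand (it behaves as rigid): outside diameter 36 mm, inside diameter 26 mm, 64 mm long, wire 5 mm, 0.12 kg. It stands upright on the board. Both ends are alike. Origin: centre of its lower end; z along its axis (up at the start).
- spring_mid (a point): Middle of the spring on its axis, 32 mm from both ends.
- lock (a joint): The mill's lock lever on its right side (mill's -y): a steel rod with a black ball of 26 mm diameter. It hinges about the mill's y axis at 85 mm from the ball's centre; the hinge lies at x -20, y -150, z +42 mm in the mill's frame. 0 rad: leaning 0.6 rad from upright towards the mill's front; it grows as the ball is pushed to the back (+x of the mill) and stops at 1.2 rad, leaning 0.6 rad backwards. Light friction (under 1 N at the ball); it stays where it is left.
- lock_tip (a point): Centre of the lock lever's black ball.
- cutter: Loose plain steel cutter ring, a smooth open tube 62 mm in diameter and 45 mm high, on the board. Origin: centre of its lower end. To be left alone.
- jar: Loose glass jar with a steel lid, 56 mm in diameter, 85 mm high, on the board. Origin: centre of its underside. To be left alone.
- pot: Heavy aluminium pot, 180 mm in diameter, 115 mm high, two loop handles, far on the board. Origin: centre of its underside. To be left alone.
- colander: Yellow plastic colander, 200 mm in diameter at the rim, 85 mm high, two loop handles, on the right part of the board. Origin: centre of its underside. To be left alone.
- spatula: Orange spatula, 240 mm long, lying on the board; origin at the middle of its length, its length along its x. To be left alone.
- spoon: Steel serving spoon, 250 mm long, lying on the board in front of the mill; origin at the middle of its length, its length along its x. To be left alone.
There are look-alikes about, which are no part of the job. What is shaped like the knob but pink, red or turquoise is not meant.

How it is judged:
On the way, in this order (a step that is already met when the one before it is completed fails the run):
1. the knob is off the shaft and down on the board (height (world z) of each of knob, knob_top below 0.092 m and horizontal distance between knob and shaft_tip above 0.06 m and contact force between the fingers and knob below 0.3 N), for 0.2 s.
2. the spring is threaded on the shaft, home against the shoulder, and released (z of spring_mid in the frame of shaft between 0.027 and 0.037 m and x of spring_mid in the frame of shaft between -0.006 and 0.006 m and y of spring_mid in the frame of shaft between -0.006 and 0.006 m and angle between the z axis of spring and the z axis of shaft, either way round below 0.16 rad and contact force between the fingers and spring below 0.3 N), for 0.2 s.
3. the knob is back on the shaft end, fully home, and released, with the spring below it (z of knob in the frame of shaft between 0.063 and 0.073 m and x of knob in the frame of shaft between -0.006 and 0.006 m and y of knob in the frame of shaft between -0.006 and 0.006 m and angle between the z axis of each of knob, spring and the z axis of shaft, either way round below 0.16 rad and z of spring_mid in the frame of shaft between 0.027 and 0.037 m and x of spring_mid in the frame of shaft between -0.006 and 0.006 m and y of spring_mid in the frame of shaft between -0.006 and 0.006 m and contact force between the fingers and knob below 0.3 N), for 0.2 s.
4. the lock lever is swung fully over to the back (value of joint lock above 1.05 rad), for 0.2 s.
At the end, for the whole second after the job is handed in: Spring on the shaft, its middle 32 mm (+-5) from the shoulder; knob on the shaft end, its mouth 68 mm (+-5) from the shoulder; both within 6 mm each way of the shaft axis, within 0.16 rad of its direction, and at rest; lock lever above 1.05 rad (z of spring_mid in the frame of shaft between 0.027 and 0.037 m and x of spring_mid in the frame of shaft between -0.006 and 0.006 m and y of spring_mid in the frame of shaft between -0.006 and 0.006 m and angle between the z axis of each of spring, knob and the z axis of shaft, either way round below 0.16 rad and z of knob in the frame of shaft between 0.063 and 0.073 m and x of knob in the frame of shaft between -0.006 and 0.006 m and y of knob in the frame of shaft between -0.006 and 0.006 m and value of joint lock above 1.05 rad and linear speed of each of spring, knob below 0.02 m/s); the robot touches nothing.
It fails at once if the pot, colander, jar, cutter ring, spatula or spoon is moved by more than 40 mm (distance of any of cutter, jar, pot, colander, spatula, spoon from where it was at the start of the episode above 0.04 m).
It also fails if it takes over 72 s, if anything falls off the work surface, if the arm or the gripper's body presses on something with over 40 N, if the wrist force passes 120 N, or if a joint passes its speed limit or range.

## Working session

There is one attempt and no reset: what is moved stays moved. The work goes in short steps, Python scripts to look and compute and a tool call to move; the robot and the scene stay as the last step left them, time stands still between calls to the robot, and variables do not carry over. Pictures are saved under pics/ and viewed, and the job is handed in when it is done.

Besides the shell and the picture viewer there is one more tool, called after ">>>" as name(argument=value, ...), one argument or row to a line, values as JSON. carry_out: Moves the arm, as the interface text tells. Its arguments: {"type":"object","properties":{"fingers":{"type":"array","items":{"type":"number"}},"slide":{"type":"array","items":{"type":"array","items":{"type":"number"}}},"twist":{"type":"array","items":{"type":"number"}}},"required":["fingers","slide","twist"]}

```bash
ls; mkdir -p pics; python3 - <<'E'
from station import robot
import cv2,numpy as np
print(robot.state())
for n in("side","top"):
    c=robot.capture(n); cv2.imwrite(f"pics/{n}0.png",c["pixels"]); np.savez(f"{n}0.npz",**c)
    print(n,c["fx"],c["fy"],c["cx"],c["cy"],c["cam_to_world"])
E
```

```text
pics
{'time_s': 0.0, 'joint_pos': array([-1.54482865e+00,  2.59380715e-01,  1.53609471e+00, -2.28228870e-05,
        1.34801775e+00, -2.02796655e-01]), 'qd': array([-1.78481615e-03,  7.10972507e-04,  1.55061662e-03, -4.16433185e-05,
        7.00638665e-04, -1.20517772e-03]), 'effort': array([ 1.45885453e-03, -4.37299848e+01, -2.84002554e+01,  7.20046344e-02,
        4.13799123e-02, -1.13745039e-04]), 'position': array([ 0.12472878, -0.53512786,  0.23679273]), 'orientation': array([ 9.93464751e-01,  1.14135379e-01,  7.28238999e-05, -9.47532374e-04]), 'contact_force': array([ 1.07237611, -0.78964245,  0.0354357 ]), 'torque': array([ 0.02918537, -0.03093836, -0.00941166]), 'width': 0.9963109730330867}
side 418.8790895059484 418.8790895059484 324.8893823547092 199.7674286536766 [[-0.97490567 -0.13912124  0.17379358  0.23191189]
 [-0.22149817  0.5279665  -0.8198719   1.2963929 ]
 [ 0.0223044  -0.83779273 -0.54553264  0.99689984]
 [ 0.          0.          0.          1.        ]]
top 435.93926535634836 435.93926535634836 321.38333495772724 194.8810598778528 [[-0.01274895 -0.9957733   0.09095608  0.36989295]
 [-0.99987987  0.01189369 -0.00993888  0.07915579]
 [ 0.00881507 -0.09107186 -0.99580531  1.56077355]
 [ 0.          0.          0.          1.        ]]
```

View pics/side0.png

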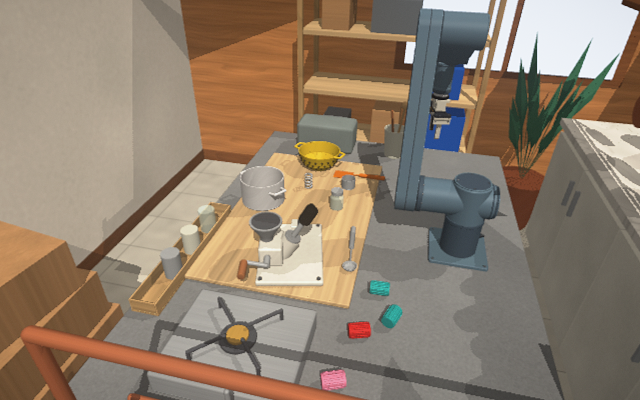

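View pics/top0.png

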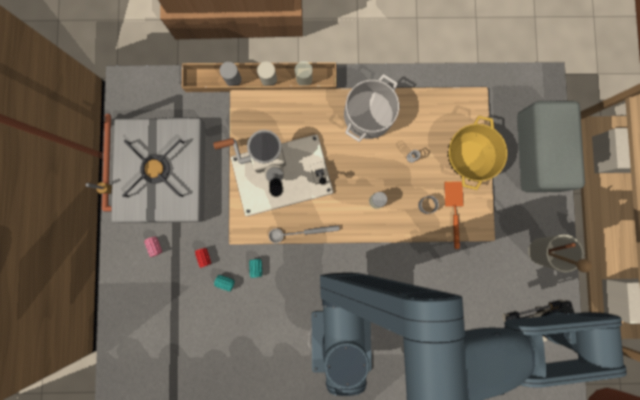

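The black knob is on the mill's shaft at side (308,214) and top (276,187). The spring is at side (309,181) and top (417,155). Look-alikes for the knob are turquoise at top (256,267) and (225,282), red at (203,257) and pink at (152,247). The cutter ring at top (429,203) and the jar at (378,199) are the round objects closest to the spring. Next I'll take close crops.

```bash
python3 - <<'E'
import cv2
t=cv2.imread("pics/top0.png");s=cv2.imread("pics/side0.png")
a=cv2.resize(t[125:225,225:345],None,fx=6,fy=6,interpolation=2)
cv2.imwrite("pics/t_mill.png",a)
cv2.imwrite("pics/t_right.png",cv2.resize(t[135:225,360:470],None,fx=6,fy=6,interpolation=2))
cv2.imwrite("pics/s_mill.png",cv2.resize(s[160:290,230:370],None,fx=4.6,fy=4.6,interpolation=2))
E
```

```text
(no output)
```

View pics/t_mill.png

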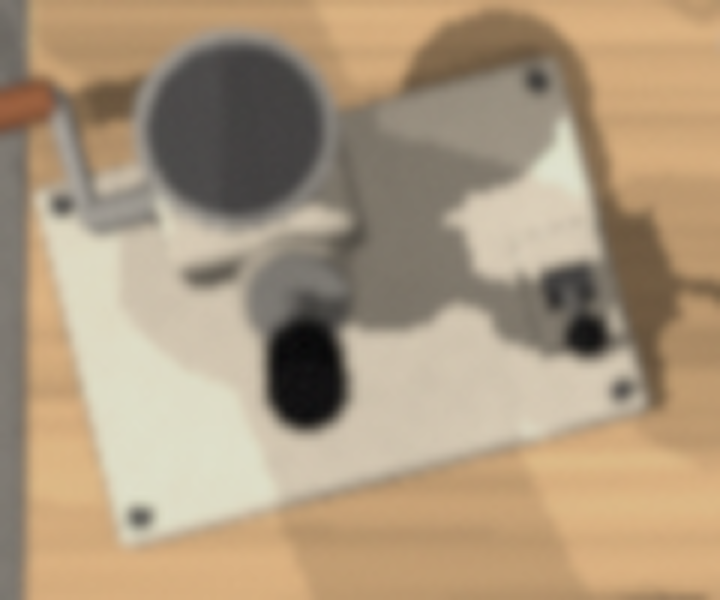

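View pics/t_right.png

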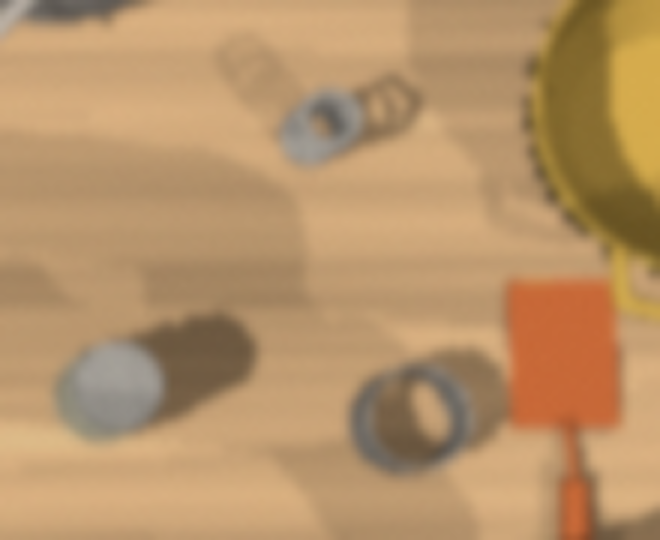

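View pics/s_mill.png

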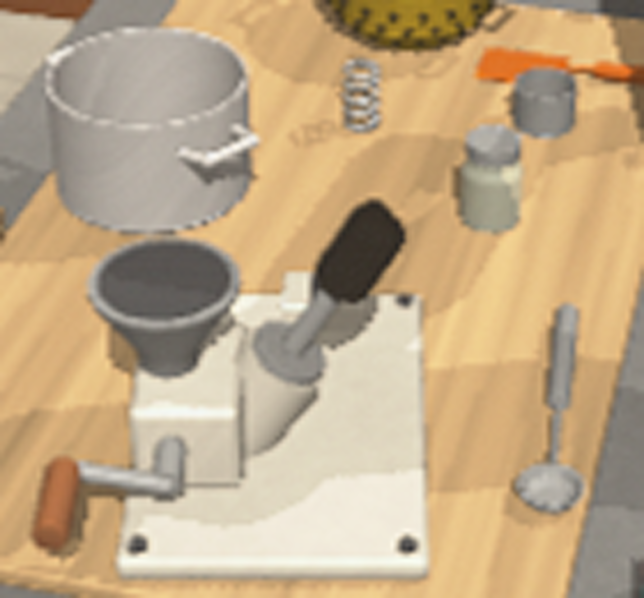

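```bash
cat > h.py <<'E'
import numpy as np,cv2
from scipy.spatial.transform import Rotation as R
def load(n): return dict(np.load(n))
def cloud(c):
    v,u=np.mgrid[0:400,0:640]; d=c["depth"]; 
    P=np.stack([(u-c["cx"])/c["fx"]*d,(v-c["cy"])/c["fy"]*d,d,np.ones_like(d)],-1)
    W=P@c["cam_to_world"].T; W=W[...,:3]; W[d<=0]=np.nan; return W
def ray_z(c,uv,z):
    T=c["cam_to_world"];d=T[:3,:3]@np.array([(uv[0]-c["cx"])/c["fx"],(uv[1]-c["cy"])/c["fy"],1]);o=T[:3,3]
    return o+d*(z-o[2])/d[2]
def proj(c,P):
    T=np.linalg.inv(c["cam_to_world"]);p=np.atleast_2d(P)@T[:3,:3].T+T[:3,3]
    return np.c_[c["fx"]*p[:,0]/p[:,2]+c["cx"],c["fy"]*p[:,1]/p[:,2]+c["cy"]]
E
python3 - <<'E'
from h import *
t=load("top0.npz");s=load("side0.npz")
W=cloud(t);S=cloud(s)
crop=np.array([(122,547),(650,408),(553,58),(38,188)])/6+[225,125]-0.5*(1-1/6)
m=np.array([(-100,140),(-100,-180),(120,-180),(120,140)])/1000
w=np.array([ray_z(t,p,.038)[:2] for p in crop]);print(w)
mc=m-m.mean(0);wc=w-w.mean(0)
a=np.arctan2((mc[:,0]*wc[:,1]-mc[:,1]*wc[:,0]).sum(),(mc*wc).sum())
Rm=np.array([[np.cos(a),-np.sin(a)],[np.sin(a),np.cos(a)]])
o=w.mean(0)-Rm@m.mean(0);print("yaw",a,"orig",o,"res",w-(m@Rm.T+o))
# side view plate corner
for n,c in(("t",t),("s",s)):
    Rz=R.from_euler('z',a).as_matrix()
    pts={'sh':(0,0,.118),'tip':(-.05,0,.118+.0866),'ktop':(-.13*.5,0,.118+.13*.866),'ball':(-.02-.085*np.sin(.6),-.15,.018+.042+.085*np.cos(.6)),'c1':(-.1,.14,.038),'c2':(-.1,-.18,.038),'c3':(.12,-.18,.038)}
    im=cv2.resize(c["pixels"],None,fx=6,fy=6,interpolation=2)
    for k,p in pts.items():
        q=proj(c,Rz@np.array(p)+[*o,0])[0];print(n,k,q, Rz@np.array(p)+[*o,0])
        cv2.circle(im,(int(q[0]*6+3),int(q[1]*6+3)),4,(0,0,255),-1)
    im=im[750:1350,1350:2100] if n=="t" else im[1050:1650,1350:2150]
    cv2.imwrite(f"pics/ov_{n}.png",im)
E
```

```text
[[0.43909644 0.33152886]
 [0.51659709 0.02336978]
 [0.72546111 0.07765978]
 [0.65091014 0.38154902]]
yaw 0.24335809715558807 orig [0.56849159 0.22052792] res [[ 0.00139311 -0.00077754]
 [ 0.00178556  0.00163435]
 [-0.00286795  0.00291246]
 [-0.00031072 -0.00376927]]
t sh [274.40983043 175.47987432] [0.56849159 0.22052792 0.118     ]
t tip [275.58499659 187.07927435] [0.51996488 0.20847976 0.2046    ]
t ktop [275.96861022 190.86570747] [0.50540686 0.20486531 0.23058   ]
t ball [323.14725758 183.38017092] [0.53864496 0.05856358 0.13015353]
t c1 [244.69202991 216.15234735] [0.43770333 0.3323064  0.038     ]
t c2 [333.38982783 193.08413557] [0.51481153 0.02173543 0.038     ]
t c3 [317.56012186 133.44788723] [0.72832907 0.07474732 0.038     ]
s sh [292.60857065 235.60424705] [0.56849159 0.22052792 0.118     ]
s tip [307.35511784 214.80273833] [0.51996488 0.20847976 0.2046    ]
s ktop [311.97268478 208.28918924] [0.50540686 0.20486531 0.23058   ]
s ball [312.87728152 207.90800701] [0.53864496 0.05856358 0.13015353]
s c1 [322.25947222 282.25901754] [0.43770333 0.3323064  0.038     ]
s c2 [321.04232801 223.34246404] [0.51481153 0.02173543 0.038     ]
s c3 [263.84938194 222.98919243] [0.72832907 0.07474732 0.038     ]
```

View pics/ov_t.png

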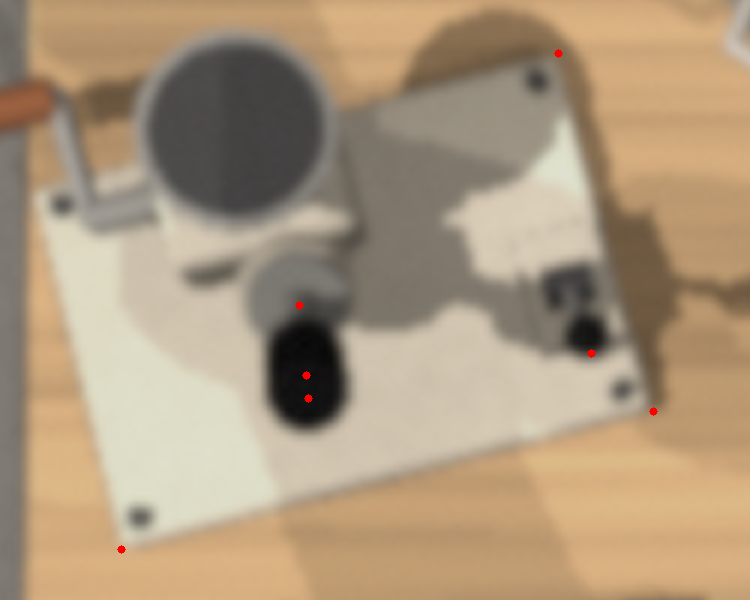

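View pics/ov_s.png

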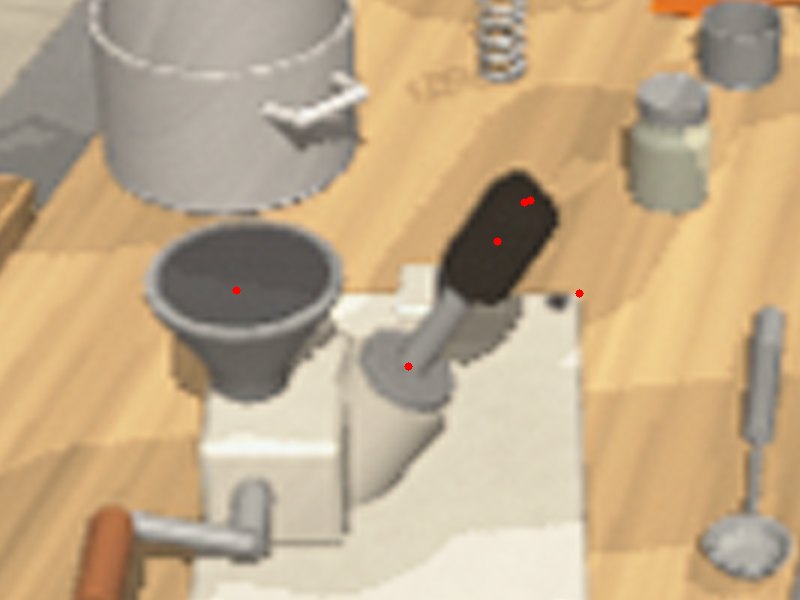

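```bash
python3 - <<'E'
from h import *
from scipy.optimize import least_squares
o=np.array([.5685,.2205,0]);a=.2434
Rz=R.from_euler('z',a).as_matrix()
for n in("top","side"):
    c=load(n+"0.npz");W=cloud(c);px=c["pixels"].astype(int)
    M=(W-o)@Rz  # mill frame
    g=px.max(-1)
    sel=(g<70)&(M[...,2]>.13)&(abs(M[...,1])<.05)&(M[...,0]<.02)&(M[...,0]>-.13)
    P=M[sel];print(n,"knob pts",len(P),P.min(0),P.max(0))
    # axis fit: point at z=.2 (x0,y0), slope sx, sy; distance to capped cylinder
    def f(p):
        A=np.array([p[0],p[1],.118+.118*.866-0]);d=np.array([-p[2],p[3],1]);d/=np.linalg.norm(d)
        v=P-A;t=v@d;r=np.linalg.norm(v-np.outer(t,d),axis=1)-.0218
        # head cap at p[4]
        h=t-p[4]
        return np.where(h>r,h,r) if True else r
    q=least_squares(f,[-.059,0,.577,0,.012],loss='soft_l1',f_scale=.002)
    rs=f(q.x);d=np.array([-q.x[2],q.x[3],1]);d/=np.linalg.norm(d)
    A=np.array([q.x[0],q.x[1],.118+.118*.866]);head=A+d*q.x[4]
    print(" axis tilt",np.degrees(np.arctan2(-d[0],d[2])),"lat",np.degrees(d[1]),"head",head,"expect",(-.065,0,.2306),"rms",rs.std(),np.median(rs))
    # shoulder plane points
    nrm=np.array([-.5,0,.866]);u=np.array([.866,0,.5])
    v=M-np.array([0,0,.118]);zz=v@nrm;xx=v@u;yy=v[...,1]
    s2=(abs(zz)<.008)&(abs(xx)<.035)&(abs(yy)<.035)
    r=np.hypot(xx,yy)
    s2&=r>.014
    print(" shoulder z med",np.median(zz[s2]),s2.sum(),"x",xx[s2].min(),xx[s2].max(),"y",np.percentile(yy[s2],[1,99]))
    # lever ball
    s3=(g<70)&(M[...,2]>.09)&(abs(M[...,1]+.15)<.04)&(abs(M[...,0]+.02)<.09)
    B=M[s3];print(" ball n",len(B), B.mean(0) if len(B) else '')
    if len(B)>8:
        qb=least_squares(lambda p:np.linalg.norm(B-p,axis=1)-.013,[-.06,-.15,.125],loss='soft_l1',f_scale=.002);print(" ball",qb.x,"ang",np.arctan2(qb.x[0]+.02,qb.x[2]-.06)+.6)
    # plate, board, table z
    s4=(abs(M[...,0]+.08)<.015)&(abs(M[...,1])<.1);print(" plate z",np.median(W[s4][:,2]))
E
```

```text
top knob pts 189 [-0.07695279 -0.01988698  0.141957  ] [-0.00757464  0.01747608  0.2422383 ]
 axis tilt 29.921995369322374 lat -4.11175783667377 head [-0.06420228 -0.00185717  0.23013257] expect (-0.065, 0, 0.2306) rms 0.001988404602055126 0.00019951095437297992
 shoulder z med -0.0007022853071587695 154 x -0.01991350502253702 0.03382483312632656 y [-0.02921313  0.02990226]
 ball n 30 [-0.05872014 -0.14933994  0.14504546]
 ball [-0.05741145 -0.15071659  0.13528502] ang 0.1388107073050544
 plate z 0.038517181844178405
side knob pts 244 [-0.08148778 -0.02350258  0.17198988] [-0.02271464  0.02420205  0.24185907]
 axis tilt 29.968809272152754 lat 0.16879474302088548 head [-0.06590642 -0.00275847  0.23149721] expect (-0.065, 0, 0.2306) rms 0.0018874155507697258 -0.0001691716693820438
 shoulder z med 0.0003586011062014165 123 x -0.029365867689002477 0.03285542305542888 y [-0.02328164  0.03079966]
 ball n 1 [-0.06467965 -0.150714    0.1469011 ]
 plate z 0.03991092744755759
```

The overlays agree with the description. The shaft and knob fit is within about 2 mm, and the lever starts at about 0.14 rad. The tool can't tilt, so I'll use the shaft itself to pivot parts in the grip. Next I measure the spring, the other objects and the first slide.

```bash
cat >> h.py <<'E'
A=.2434
RZ=R.from_euler('z',A).as_matrix()
O=np.array([.5685,.2205,.018])+RZ@[0,-.0015,0]
SH=np.array([0,0,.1])
def mw(p): return RZ@np.array(p)+O      # mill->world
def wm(p): return (np.array(p)-O)@RZ
def shw(s,dx=0,dy=0): # point s along shaft (m), world
    return mw([-.5*s+.866*dx,dy,.1+.866*s+.5*dx])
def go(st,target,yaw=None):
    Rt=R.from_quat(st["orientation"]).as_matrix()
    d=np.array(target)-st["position"]
    print("slide mm",np.round(d@Rt*1000,1),"dist",round(np.linalg.norm(d)*1000,1),
      "twist to mill-y",round(float(((np.arctan2(Rt[1,0],Rt[0,0])-A+np.pi/2)%np.pi)-np.pi/2),3),"tilt",round(np.degrees(np.arccos(-Rt[2,2])),2))
E
python3 - <<'E'
from h import *
from station import robot
t=load("top0.npz");W=cloud(t);s=load("side0.npz");S=cloud(s)
def pts(C,c,r,z0,z1):
    m=(np.hypot(C[...,0]-c[0],C[...,1]-c[1])<r)&(C[...,2]>z0)&(C[...,2]<z1);return C[m]
for n,uv,z in(("spring",(415,155.5),.08),("jar",(378,199),.1),("cutter",(429,203),.06),("colander",(478,152),.1),("pot",(372,106),.13)):
    c=ray_z(t,uv,z)
    for k,C in(("t",W),("s",S)):
        P=pts(C,c,.045,z-.015,z+.015)
        print(n,k,c,len(P),P.mean(0) if len(P) else'',P.min(0) if len(P) else'',P.max(0) if len(P) else'')
P=pts(W,ray_z(t,(378,230),.02),.03,0,.1);print("board z",np.median(P[:,2]))
st=robot.state()
print(shw(.113));go(st,shw(.113)+[0,0,.09])
E
```

```text
spring t [ 0.63755774 -0.25996033  0.08      ] 53 [ 0.64218559 -0.25808606  0.07879125] [ 0.6257818  -0.2773869   0.06503138] [ 0.66044026 -0.24160852  0.08907096]
spring s [ 0.63755774 -0.25996033  0.08      ] 33 [ 0.64255801 -0.25826306  0.07703442] [ 0.62644933 -0.28334872  0.06706297] [ 0.6590191  -0.2402766   0.08382574]
jar t [ 0.48712192 -0.12580855  0.1       ] 177 [ 0.48762351 -0.12903081  0.10205563] [ 0.46380317 -0.15285741  0.08629704] [ 0.51095709 -0.10515433  0.11283832]
jar s [ 0.48712192 -0.12580855  0.1       ] 101 [ 0.48603657 -0.12344049  0.10044031] [ 0.46285957 -0.1533378   0.08536539] [ 0.50965704 -0.10207484  0.10837069]
cutter t [ 0.47433007 -0.30767495  0.06      ] 86 [ 0.47264633 -0.30898111  0.05716385] [ 0.44286321 -0.33863651  0.04552773] [ 0.50209469 -0.2775477   0.06762279]
cutter s [ 0.47433007 -0.30767495  0.06      ] 103 [ 0.47160533 -0.3078794   0.05585082] [ 0.44139421 -0.35014272  0.04501591] [ 0.5013911  -0.27198157  0.06769911]
colander t [ 0.64361696 -0.47078485  0.1       ] 0   
colander s [ 0.64361696 -0.47078485  0.1       ] 0   
pot t [ 0.79858856 -0.10911875  0.13      ] 0   
pot s [ 0.79858856 -0.10911875  0.13      ] 0   
board z 0.01793331329196346
[0.51402689 0.2054275  0.215858  ]
slide mm [ 547.1 -633.1  -67.8] dist 839.5 twist to mill-y -0.015 tilt 0.09
```

>>> carry_out(
  fingers=[0,0,0,0,0,0,0,0],
  slide=[
    [0,0,-35],
    [0,0,-33],
    [25,-30,0],
    [25,-30,0],
    [25,-30,0],
    [25,-30,0],
    [25,-30,0],
    [25,-30,0],
  ],
  twist=[-0.015,0,0,0,0,0,0,0],
)

```text
time_s: 0.77
position: [0.2264, -0.3219, 0.3037]
orientation: [0.993, 0.117, 0.0, -0.005]
contact_force: [1.4, -0.1, 0.6]
width: 0.998
```

>>> carry_out(
  fingers=[0,0,0,0,0,0,0,0],
  slide=[
    [25,-30,0],
    [25,-30,0],
    [25,-30,0],
    [25,-30,0],
    [25,-30,0],
    [25,-30,0],
    [25,-30,0],
    [25,-30,0],
  ],
  twist=[0,0,0,0,0,0,0,0],
)

```text
time_s: 1.43
position: [0.3669, -0.0262, 0.3056]
orientation: [0.994, 0.114, 0.001, -0.005]
contact_force: [0.9, -1.5, 0.3]
width: 1.002
```

```bash
python3 - <<'E'
from h import *
from station import robot
st=robot.state();print(st["time_s"],st["position"],st["joint_pos"]);go(st,shw(.113)+[0,0,.09])
E
```

```text
1.4333 [ 0.36685873 -0.02617752  0.30559009] [-0.38690501 -0.12762661  1.78863569  0.00975974  1.48377191  0.95536333]
slide mm [ 195.6 -192.4    2.2] dist 274.4 twist to mill-y -0.016 tilt 0.59
```

>>> carry_out(
  fingers=[0,0,0,0,0,0,0,0],
  slide=[
    [25,-25,0],
    [25,-25,0],
    [25,-25,0],
    [25,-25,0],
    [25,-25,0],
    [25,-25,0],
    [25,-25,0],
    [15,-15,0],
  ],
  twist=[-0.02,0,0,0,0,0,0,0],
)

```text
time_s: 2.1
position: [0.5063, 0.2234, 0.3058]
orientation: [0.992, 0.127, -0.0, -0.005]
contact_force: [0.2, -0.1, -0.1]
width: 0.996
```

```bash
python3 - <<'E'
from h import *
from station import robot
st=robot.state();print(st["time_s"],st["position"],st["joint_pos"]);go(st,shw(.113)+[0,0,.09]);go(st,shw(.113))
E
```

```text
2.1 [0.50626157 0.22338999 0.30578927] [0.2075893  0.22702825 1.41119374 0.00994877 1.50258977 1.52220139]
slide mm [ 3.  19.3 -0.3] dist 19.6 twist to mill-y 0.012 tilt 0.57
slide mm [ 2.9 20.2 89.7] dist 92.0 twist to mill-y 0.012 tilt 0.57
```

>>> carry_out(
  fingers=[0,0,0,0,0,0],
  slide=[
    [3,20,0],
    [0,0,0],
    [0,0,20],
    [0,0,25],
    [0,0,25],
    [0,0,0],
  ],
  twist=[0.012,0,0,0,0,0],
)

```text
time_s: 2.6
position: [0.5149, 0.212, 0.2309]
orientation: [0.992, 0.125, -0.001, -0.006]
contact_force: [-1.2, -0.1, -1.2]
width: 1.0
```

```bash
python3 - <<'E'
from h import *
from station import robot
st=robot.state();print(st["time_s"],st["position"],wm(st["position"]));go(st,shw(.113))
c=robot.capture("side");s=cv2.resize(c["pixels"][150:260,240:380],None,fx=5,fy=5,interpolation=2);cv2.imwrite("pics/s1.png",s)
E
```

```text
2.6 [0.51493105 0.21199116 0.23093233] [-0.05404062  0.00615229  0.21293233]
slide mm [-2.5  6.3 15. ] dist 16.5 twist to mill-y 0.007 tilt 0.73
```

View pics/s1.png

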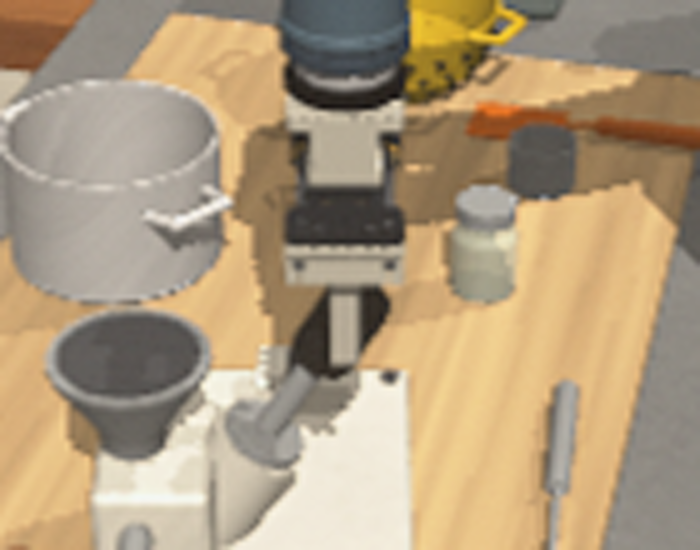

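The finger (side crop column 345, row 330) overlaps the knob along its axis, and the jaws straddle it. Next I centre and close.

>>> carry_out(
  fingers=[0,0,0],
  slide=[
    [-2.5,6.5,7],
    [0,0,8],
    [0,0,0],
  ],
  twist=[0.007,0,0],
)

```text
time_s: 2.9
position: [0.5163, 0.2049, 0.2207]
orientation: [0.993, 0.121, 0.003, -0.007]
contact_force: [-0.1, 0.0, 0.0]
width: 1.001
```

```bash
python3 - <<'E'
from h import *
from station import robot
st=robot.state();print(st["time_s"],st["position"],wm(st["position"]));go(st,shw(.113))
E
```

```text
2.9 [0.51625388 0.20489226 0.22070559] [-0.05446764 -0.00105617  0.20270559]
slide mm [-2.1 -1.   4.8] dist 5.4 twist to mill-y -0.001 tilt 0.81
```

>>> carry_out(
  fingers=[0,0.3,0.5,0.7,1,1,1,1],
  slide=[
    [-2,-1,5],
    [0,0,0],
    [0,0,0],
    [0,0,0],
    [0,0,0],
    [0,0,0],
    [0,0,0],
    [0,0,0],
  ],
  twist=[0,0,0,0,0,0,0,0],
)

```text
time_s: 3.57
position: [0.5157, 0.2056, 0.2192]
orientation: [0.993, 0.121, 0.006, -0.007]
contact_force: [-0.5, -0.5, -0.5]
width: 0.551
```

```bash
python3 - <<'E'
from h import *
from station import robot
st=robot.state();print(st["time_s"],st["position"],wm(st["position"]),st["contact_force"],st["width"]);go(st,shw(.113))
E
```

```text
3.5667 [0.51573727 0.20561923 0.21915008] [-0.05479383 -0.00022613  0.20115008] [-0.51018443 -0.50206438 -0.49247024] 0.5514858382135244
slide mm [-1.8 -0.2  3.3] dist 3.7 twist to mill-y -0.002 tilt 1.04
```

>>> carry_out(
  fingers=[1,1,1,1],
  slide=[
    [0,0,0],
    [0,0,0],
    [0,0,0],
    [0,0,0],
  ],
  twist=[0,0,0,0],
)

```text
time_s: 3.9
position: [0.5158, 0.2057, 0.2192]
orientation: [0.993, 0.121, 0.006, -0.007]
contact_force: [0.3, 0.3, 0.2]
width: 0.447
```

>>> carry_out(
  fingers=[1,1,1,1,1],
  slide=[
    [0,0,0],
    [-2.5,0,-4.4],
    [-2.5,0,-4.4],
    [-2.5,0,-4.4],
    [0,0,0],
  ],
  twist=[0,0,0,0,0],
)

```text
time_s: 4.32
position: [0.5078, 0.2035, 0.2331]
orientation: [0.993, 0.121, 0.006, -0.007]
contact_force: [0.4, 0.9, -1.1]
width: 0.444
```

```bash
cat >> h.py <<'E'
def rep(robot,s_target=None):
    st=robot.state();m=wm(st["position"])-SH
    print("t",round(st["time_s"],2),"mill",np.round(m*1000,1),"s",round((-.5*m[0]+.866*m[2])*1000,1),"dx",round((.866*m[0]+.5*m[2])*1000,1),"F",np.round(st["contact_force"]@RZ,1),"T",np.round(st["torque"],2),"w",round(st["width"]*93,1))
    return st
def pic(robot,name,fn,box,k=5):
    c=robot.capture(name);x0,y0,x1,y1=box
    cv2.imwrite(fn,cv2.resize(c["pixels"][y0:y1,x0:x1],None,fx=k,fy=k,interpolation=2));return c
E
python3 - <<'E'
from h import *
from station import robot
st=rep(robot);go(st,st["position"]);pic(robot,"side","pics/s2.png",(250,150,370,250),5)
E
```

```text
t 4.32 mill [-63.   -0.3 115.1] s 131.2 dx 2.9 F [ 0.6  0.8 -1.1] T [ 0.01 -0.04 -0.02] w 41.3
slide mm [0. 0. 0.] dist 0.0 twist to mill-y -0.001 tilt 1.03
```

View pics/s2.png

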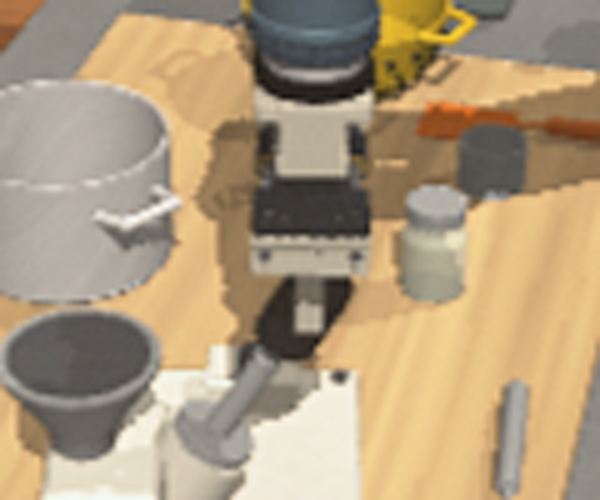

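The knob has slid about 16 mm up the shaft with the gripper (at crop 310,315). Next I pull a little more, then pivot it upright against the shaft tip.

>>> carry_out(
  fingers=[1,1,1,1,1,1],
  slide=[
    [-2,0,-4],
    [0,0,0],
    [4,0,-1.5],
    [4,0,-1.5],
    [4,0,-1],
    [0,0,0],
  ],
  twist=[0,0,0,0,0,0],
)

```text
time_s: 4.87
position: [0.5087, 0.2038, 0.2371]
orientation: [0.993, 0.121, -0.006, -0.005]
contact_force: [0.6, 0.6, -0.7]
width: 0.447
```

```bash
python3 - <<'E'
from h import *
from station import robot
st=rep(robot);go(st,st["position"]);pic(robot,"side","pics/s3.png",(250,150,370,250),5)
E
```

```text
t 4.87 mill [-62.   -0.3 119.1] s 134.1 dx 5.8 F [ 0.7  0.4 -0.7] T [-0.04 -0.01 -0.02] w 41.6
slide mm [0. 0. 0.] dist 0.0 twist to mill-y -0.001 tilt 0.95
```

View pics/s3.png

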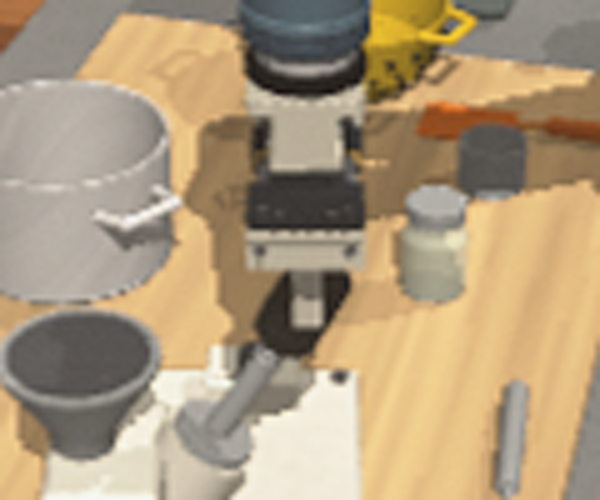

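>>> carry_out(
  fingers=[1],
  slide=[
    [6,0,-1],
  ],
  twist=[0],
)

```text
time_s: 5.0
position: [0.5123, 0.2048, 0.2372]
orientation: [0.993, 0.121, -0.009, -0.005]
contact_force: [-10.7, -3.7, 0.3]
width: 0.444
```

```bash
python3 - <<'E'
from h import *
from station import robot
st=rep(robot)
E
```

```text
t 5.0 mill [-58.3  -0.2 119.2] s 132.4 dx 9.1 F [-11.3  -1.    0.3] T [-0.69  2.15  0.05] w 41.3
```

>>> carry_out(
  fingers=[1,1],
  slide=[
    [8,0,-1],
    [8,0,-1],
  ],
  twist=[0,0],
)

```text
time_s: 5.17
position: [0.5211, 0.207, 0.2367]
orientation: [0.992, 0.121, -0.018, -0.004]
contact_force: [-10.8, -3.7, -1.2]
width: 0.45
```

```bash
python3 - <<'E'
from h import *
from station import robot
st=rep(robot);go(st,st["position"]);pic(robot,"side","pics/s4.png",(250,150,370,250),5)
rep(robot)
E
```

```text
t 5.17 mill [-4.930e+01 -1.000e-01  1.187e+02] s 127.4 dx 16.7 F [-11.4  -1.   -1.2] T [-0.81  2.35 -0.03] w 41.9
slide mm [0. 0. 0.] dist 0.0 twist to mill-y 0.0 tilt 2.12
t 5.22 mill [-48.1  -0.2 118.4] s 126.6 dx 17.5 F [-9.1  0.  -0.3] T [-0.5   1.83 -0.01] w 41.8
```

View pics/s4.png

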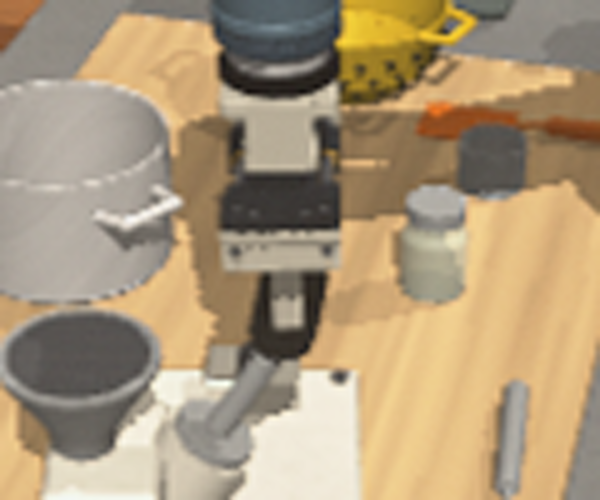

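The knob is now leaning only about 12° (crop 285,310), so the pivot works. A bit further.

>>> carry_out(
  fingers=[1,1],
  slide=[
    [8,0,-1],
    [6,0,-2],
  ],
  twist=[0,0],
)

```text
time_s: 5.38
position: [0.5265, 0.2084, 0.2359]
orientation: [0.992, 0.121, -0.031, -0.002]
contact_force: [-16.1, -5.6, -2.5]
width: 0.446
```

```bash
python3 - <<'E'
from h import *
from station import robot
st=rep(robot);go(st,st["position"]);pic(robot,"side","pics/s5.png",(250,150,370,250),5)
rep(robot)
E
```

```text
t 5.38 mill [-4.360e+01 -1.000e-01  1.179e+02] s 123.9 dx 21.1 F [-16.9  -1.5  -2.5] T [-0.98  2.86 -0.02] w 41.5
slide mm [0. 0. 0.] dist 0.0 twist to mill-y 0.001 tilt 3.52
t 5.43 mill [-4.350e+01 -1.000e-01  1.178e+02] s 123.8 dx 21.2 F [-15.8  -1.2   2.4] T [-0.91  2.91 -0.02] w 41.6
```

View pics/s5.png

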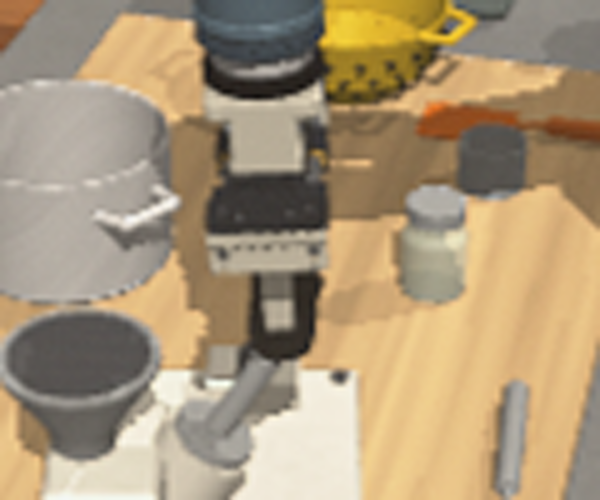

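>>> carry_out(
  fingers=[1,1,1,1],
  slide=[
    [-1,0,-12],
    [0,0,-16],
    [0,0,-16],
    [0,0,0],
  ],
  twist=[0,0,0,0],
)

```text
time_s: 5.77
position: [0.5289, 0.2085, 0.2791]
orientation: [0.992, 0.121, -0.033, -0.002]
contact_force: [-0.6, 0.6, -0.4]
width: 0.444
```

```bash
python3 - <<'E'
from h import *
from station import robot
st=rep(robot);print(st["position"]);go(st,[.60,-.07,.275]);pic(robot,"side","pics/s6.png",(250,140,370,240),5)
E
```

```text
t 5.77 mill [-41.3  -0.6 161.1] s 160.2 dx 44.8 F [-0.4  0.7 -0.4] T [ 0.   -0.07  0.04] w 41.3
[0.52886832 0.20854115 0.27912446]
slide mm [  2.  287.5   0.6] dist 287.5 twist to mill-y 0.001 tilt 3.82
```

View pics/s6.png

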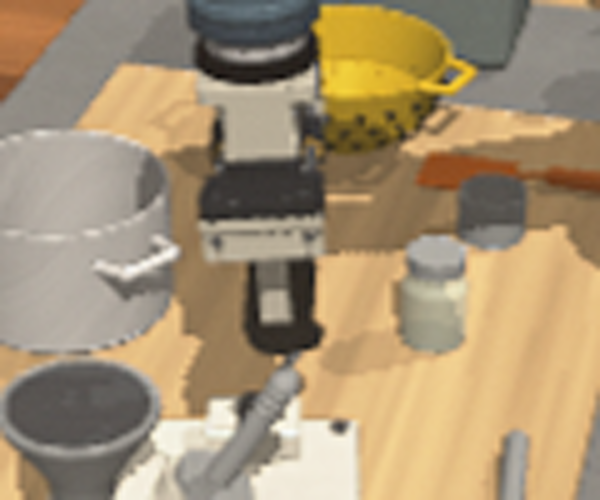

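The knob is off the shaft and nearly upright in the jaws (crop 280,310), with the bare tip at crop (290,375). Next I carry it to the open board at about (0.60, -0.07).

>>> carry_out(
  fingers=[1,1,1,1,1,1,1,1],
  slide=[
    [0,25,0],
    [0,35,0],
    [0,38,0],
    [0,38,0],
    [0,38,0],
    [0,35,0],
    [0,30,0],
    [0,15,0],
  ],
  twist=[0,0,0,0,0,0,0,0],
)

```text
time_s: 6.48
position: [0.5933, -0.0426, 0.2666]
orientation: [0.991, 0.127, -0.033, -0.003]
contact_force: [-0.1, 0.5, -0.9]
width: 0.445
```

```bash
python3 - <<'E'
from h import *
from station import robot
st=rep(robot);print(st["position"]);go(st,[.60,-.07,.120])
E
```

```text
t 6.48 mill [ -39.3 -259.9  148.6] s 148.4 dx 40.3 F [ 0.   0.5 -0.9] T [ 0.07 -0.07  0.01] w 41.4
[ 0.59331013 -0.04264199  0.26664849]
slide mm [  9.1  30.3 145.9] dist 149.3 twist to mill-y 0.011 tilt 3.82
```

>>> carry_out(
  fingers=[1,1,1,1,1,1,1,1],
  slide=[
    [0,20,20],
    [0,10,28],
    [0,0,28],
    [0,0,28],
    [0,0,20],
    [0,0,15],
    [0,0,8],
    [0,0,0],
  ],
  twist=[0.011,0,0,0,0,0,0,0],
)

```text
time_s: 7.15
position: [0.5928, -0.0818, 0.1059]
orientation: [0.993, 0.116, -0.032, -0.002]
contact_force: [-0.1, 0.7, -1.1]
width: 0.452
```

```bash
python3 - <<'E'
from h import *
from station import robot
st=rep(robot);print(st["position"]);go(st,[.60,-.07,.065])
c=pic(robot,"side","pics/s7.png",(260,130,360,230),6)
E
```

```text
t 7.15 mill [ -49.3 -297.7  -12.1] s 14.2 dx -48.7 F [ 0.   0.7 -1.1] T [ 0.01 -0.   -0.03] w 42.0
[ 0.59278912 -0.08179856  0.1059236 ]
slide mm [12.3 -9.3 40.3] dist 43.2 twist to mill-y -0.01 tilt 3.66
```

View pics/s7.png

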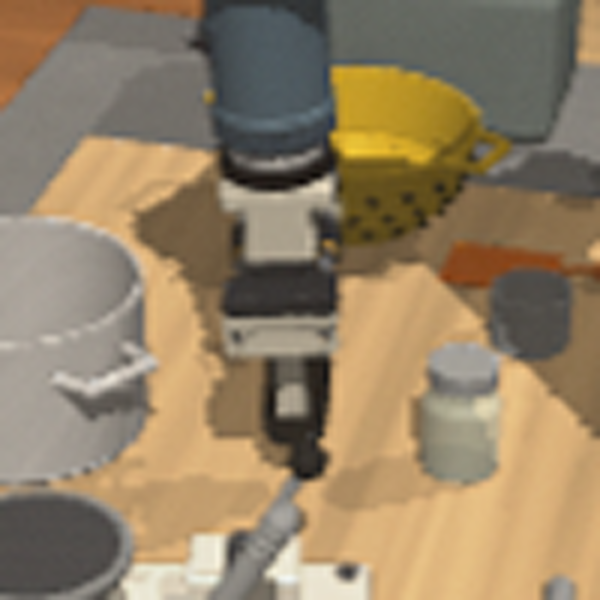

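>>> carry_out(
  fingers=[1,1,1,1],
  slide=[
    [3,0,14],
    [0,0,14],
    [0,0,8],
    [0,0,5],
  ],
  twist=[0,0,0,0],
)

```text
time_s: 7.53
position: [0.5984, -0.0822, 0.0696]
orientation: [0.993, 0.117, -0.026, 0.0]
contact_force: [-0.7, 0.8, -1.3]
width: 0.446
```

```bash
python3 - <<'E'
from h import *
from station import robot
st=rep(robot);print(st["position"])
E
```

```text
t 7.53 mill [ -44.  -299.4  -48.4] s -19.9 dx -62.3 F [-0.5  1.  -1.3] T [ 0.   -0.03 -0.02] w 41.5
[ 0.59836412 -0.0821674   0.06963824]
```

>>> carry_out(
  fingers=[1,1],
  slide=[
    [0,0,4],
    [0,0,5],
  ],
  twist=[0,0],
)

```text
time_s: 7.7
position: [0.6009, -0.0819, 0.0643]
orientation: [0.993, 0.116, -0.023, 0.001]
contact_force: [-0.5, 9.4, 28.8]
width: 0.45
```

```bash
python3 - <<'E'
from h import *
from station import robot
st=rep(robot);print(st["position"])
E
```

```text
t 7.7 mill [ -41.4 -299.8  -53.7] s -25.8 dx -62.7 F [ 1.8  9.2 28.8] T [ 1.62  0.6  -0.1 ] w 41.9
[ 0.60092068 -0.08190664  0.06430632]
```

>>> carry_out(
  fingers=[1,0.4,0.3,0.2,0,0,0,0],
  slide=[
    [0,0,-0.5],
    [0,0,0],
    [0,0,0],
    [0,0,0],
    [0,0,0],
    [0,0,0],
    [0,0,0],
    [0,0,0],
  ],
  twist=[0,0,0,0,0,0,0,0],
)

```text
time_s: 8.37
position: [0.6043, -0.0825, 0.0695]
orientation: [0.993, 0.117, -0.019, 0.002]
contact_force: [-0.2, 1.1, 0.6]
width: 0.898
```

>>> carry_out(
  fingers=[0,0,0,0,0,0],
  slide=[
    [0,0,0],
    [0,0,-5],
    [0,0,-20],
    [0,0,-30],
    [0,0,-30],
    [0,0,-30],
  ],
  twist=[0,0,0,0,0,0],
)

```text
time_s: 8.87
position: [0.603, -0.0801, 0.1799]
orientation: [0.993, 0.116, -0.028, -0.002]
contact_force: [0.5, 0.2, -0.0]
width: 1.001
```

```bash
python3 - <<'E'
from h import *
from station import robot
st=rep(robot);print(st["position"]);go(st,[.642,-.258,.19])
c=pic(robot,"side","pics/s8.png",(260,130,360,230),6)
c=pic(robot,"top","pics/t8.png",(300,110,460,220),4)
E
```

```text
t 8.87 mill [ -38.9 -298.6   61.9] s 73.1 dx -2.8 F [ 0.5  0.1 -0. ] T [-0.07 -0.03  0.02] w 93.1
[ 0.60304629 -0.08012439  0.17990546]
slide mm [ -3.8 182.  -11.7] dist 182.4 twist to mill-y -0.01 tilt 3.18
```

View pics/s8.png

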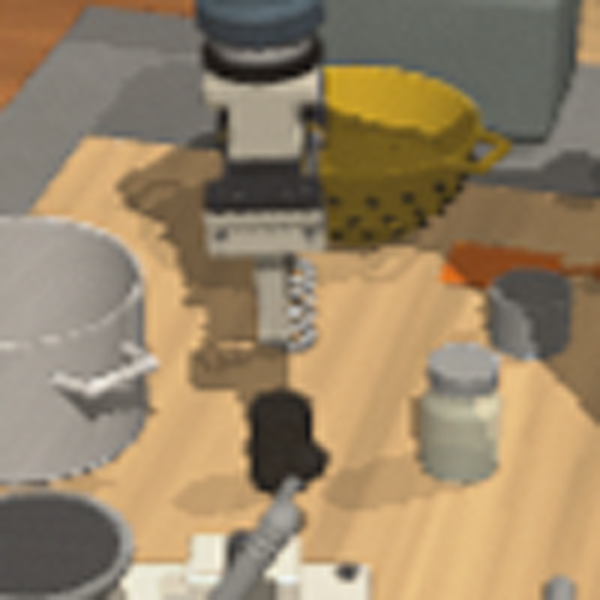

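View pics/t8.png

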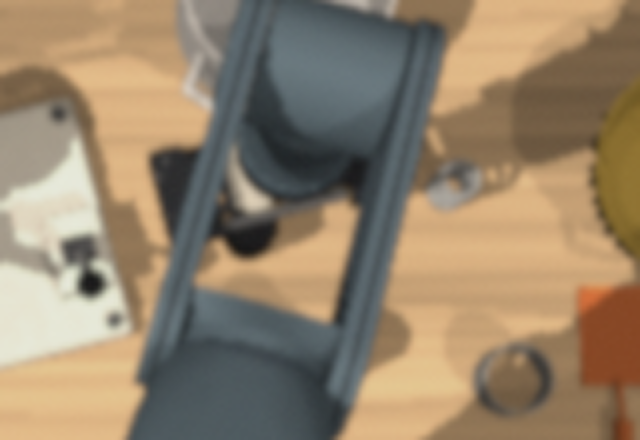

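The knob stands upright at side crop (280,440), released. The spring is untouched at top crop (455,185). Next I go over the spring.

>>> carry_out(
  fingers=[0,0,0,0,0,0,0],
  slide=[
    [0,25,0],
    [0,34,0],
    [0,36,0],
    [0,34,0],
    [0,28,0],
    [0,14,0],
    [0,0,0],
  ],
  twist=[0,0,0,0,0,0,0],
)

```text
time_s: 9.55
position: [0.6479, -0.2518, 0.1855]
orientation: [0.993, 0.119, -0.021, 0.001]
contact_force: [-0.1, 0.0, -0.3]
width: 0.999
```

```bash
python3 - <<'E'
from h import *
from station import robot
st=rep(robot);print(st["position"],-R.from_quat(st["orientation"]).as_matrix()[:,2]@np.c_[RZ]);go(st,[.642,-.258,.12]);go(st,[.642,-.258,.062])
c=robot.capture("top")
t=load("top0.npz")
# knob new location by cloud
for n in("top","side"):
    c=robot.capture(n);np.savez(n+"1.npz",**c);W=cloud(c);g=c["pixels"].max(-1)
    m=(np.hypot(W[...,0]-.605,W[...,1]+.08)<.05)&(W[...,2]>.03)&(W[...,2]<.1)&(g<80)
    P=W[m];print(n,len(P),P.mean(0),P.min(0),P.max(0))
    m=m&(W[...,2]>.073);P=W[m];print(" top",len(P),P.mean(0),P.min(0),P.max(0))
    m=(np.hypot(W[...,0]-.642,W[...,1]+.258)<.035)&(W[...,2]>.07)&(W[...,2]<.095);P=W[m];print(" spring",len(P),P.mean(0) if len(P) else 0)
    if n=="top": cv2.imwrite("pics/t9.png",cv2.resize(c["pixels"][110:220,300:460],None,fx=4,fy=4))
E
```

```text
t 9.55 mill [ -36.8 -476.    67.5] s 76.9 dx 1.9 F [-0.1  0.1 -0.3] T [ 0.03 -0.04  0.04] w 92.9
[ 0.6478684  -0.25175711  0.18553383] [ 0.04170148 -0.00274407  0.99912635]
slide mm [-4.4  4.8 65.8] dist 66.1 twist to mill-y -0.005 tilt 2.4
slide mm [ -2.    5.  123.7] dist 123.8 twist to mill-y -0.005 tilt 2.4
top 113 [ 0.59868755 -0.07805516  0.07761506] [ 0.58146416 -0.09776802  0.03861728] [ 0.61706413 -0.05941592  0.08718115]
 top 99 [ 0.60049824 -0.07894274  0.08001752] [ 0.58221591 -0.09776802  0.07315083] [ 0.61706413 -0.05941592  0.08718115]
 spring 18 [ 0.64045935 -0.26734344  0.0817214 ]
side 108 [ 0.60055135 -0.06863157  0.06528821] [ 0.58102122 -0.09370145  0.03002629] [ 0.61784564 -0.05468918  0.08694392]
 top 51 [ 0.59910567 -0.07329347  0.0790261 ] [ 0.58190342 -0.09370145  0.07307864] [ 0.61784564 -0.05647334  0.08694392]
 spring 27 [ 0.64200437 -0.25953388  0.07890869]
```

View pics/t9.png

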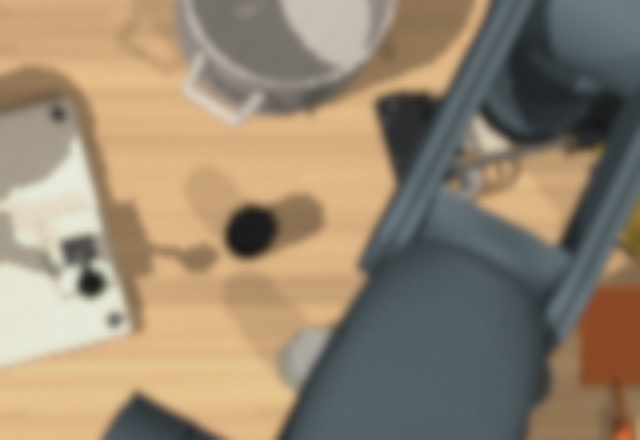

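>>> carry_out(
  fingers=[0,0,0,0,0],
  slide=[
    [-4,5,0],
    [0,0,15],
    [0,0,28],
    [0,0,20],
    [0,0,0],
  ],
  twist=[0,0,0,0,0],
)

```text
time_s: 10.12
position: [0.6424, -0.2472, 0.1249]
orientation: [0.992, 0.125, -0.019, 0.001]
contact_force: [-0.8, 0.2, -0.3]
width: 1.0
```

```bash
python3 - <<'E'
from h import *
from station import robot
st=rep(robot);print(st["position"]);go(st,[.642,-.2585,.062])
E
```

```text
t 10.12 mill [ -41.  -470.2    6.9] s 26.5 dx -32.0 F [-0.8  0.4 -0.3] T [ 0.01 -0.07  0.01] w 93.0
[ 0.64243158 -0.24716207  0.12490853]
slide mm [-0.8 11.  63. ] dist 63.9 twist to mill-y 0.007 tilt 2.2
```

>>> carry_out(
  fingers=[0,0,0,0,0],
  slide=[
    [0,11,3],
    [0,0,20],
    [0,0,24],
    [0,0,15],
    [0,0,0],
  ],
  twist=[0,0,0,0,0],
)

```text
time_s: 10.53
position: [0.6466, -0.2588, 0.0682]
orientation: [0.992, 0.128, -0.016, 0.004]
contact_force: [0.1, 0.1, -0.8]
width: 1.001
```

```bash
python3 - <<'E'
from h import *
from station import robot
st=rep(robot);print(st["position"]);go(st,[.642,-.2585,.062])
c=pic(robot,"side","pics/s10.png",(260,130,360,230),6)
E
```

```text
t 10.53 mill [ -39.8 -482.5  -49.8] s -23.3 dx -59.3 F [ 0.1  0.1 -0.8] T [-0.02  0.01 -0.01] w 93.1
[ 0.64655756 -0.25877517  0.06818781]
slide mm [-4.1 -1.4  6.3] dist 7.7 twist to mill-y 0.012 tilt 1.84
```

View pics/s10.png

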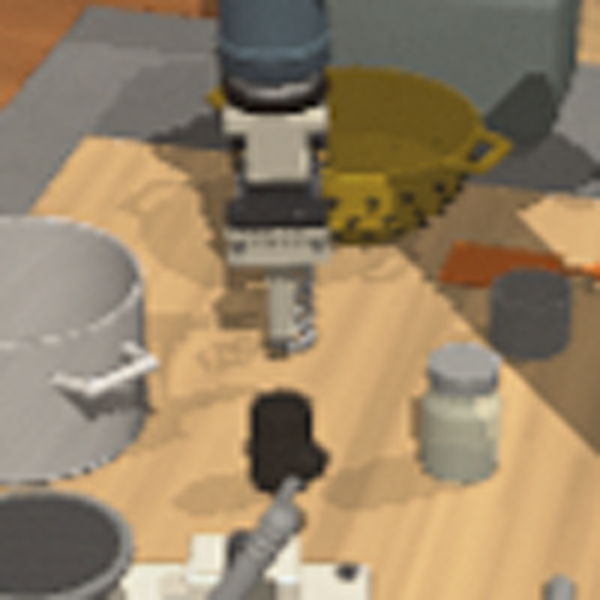

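The finger (crop 288,300) sits slightly to the +x side of the spring (crop 303,305). I'll shift by -5 mm and close.

>>> carry_out(
  fingers=[0,0,0.3,0.5,1,1,1,1],
  slide=[
    [-5,-1,4],
    [0,0,0],
    [0,0,0],
    [0,0,0],
    [0,0,0],
    [0,0,0],
    [0,0,0],
    [0,0,0],
  ],
  twist=[0.012,0,0,0,0,0,0,0],
)

```text
time_s: 11.25
position: [0.6459, -0.2622, 0.0749]
orientation: [0.993, 0.121, -0.01, 0.009]
contact_force: [0.7, 0.4, 1.3]
width: 0.618
```

>>> carry_out(
  fingers=[1,1,1,1],
  slide=[
    [0,0,0],
    [0,0,0],
    [0,0,0],
    [0,0,0],
  ],
  twist=[0,0,0,0],
)

```text
time_s: 11.58
position: [0.646, -0.262, 0.075]
orientation: [0.993, 0.121, -0.01, 0.009]
contact_force: [0.7, 0.2, 0.2]
width: 0.365
```

```bash
python3 - <<'E'
from h import *
from station import robot
st=rep(robot);print(st["position"]);go(st,[.642,-.2585,.062])
c=pic(robot,"side","pics/s11.png",(260,130,360,230),6)
E
```

```text
t 11.58 mill [ -41.1 -485.5  -43. ] s -16.7 dx -57.1 F [0.8 0.  0.2] T [ 0.12 -0.01 -0.01] w 33.9
[ 0.64598636 -0.26202297  0.07499368]
slide mm [-2.7 -4.6 13. ] dist 14.0 twist to mill-y -0.0 tilt 1.49
```

View pics/s11.png

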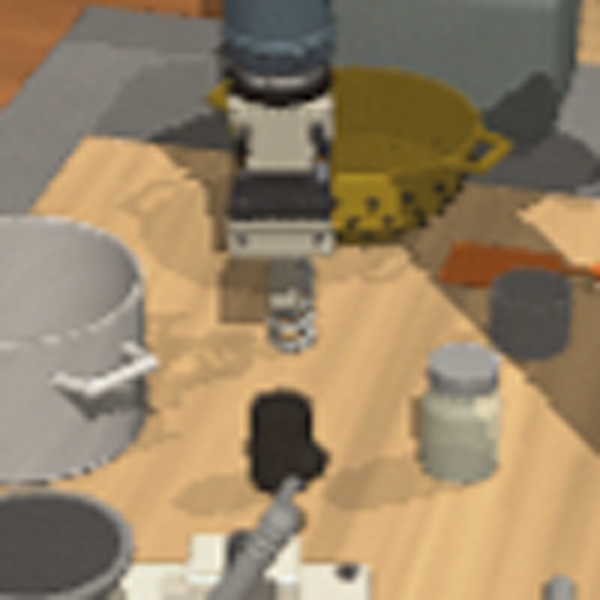

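The jaws are closed on the upper part of the spring (crop 293,290). Next I lift and check.

>>> carry_out(
  fingers=[1,1,1,1,1,1,1,1],
  slide=[
    [0,0,0],
    [0,0,-10],
    [0,0,-20],
    [0,0,-35],
    [0,0,-38],
    [0,0,-38],
    [0,0,-38],
    [0,0,-20],
  ],
  twist=[0,0,0,0,0,0,0,0],
)

```text
time_s: 12.3
position: [0.6453, -0.2559, 0.2746]
orientation: [0.992, 0.121, -0.018, 0.003]
contact_force: [0.7, 0.7, -1.4]
width: 0.366
```

```bash
python3 - <<'E'
from h import *
from station import robot
st=rep(robot);print(st["position"])
T=mw([-.044,0,.1866+.062+.05]);print(T);go(st,T)
c=pic(robot,"side","pics/s12.png",(260,100,360,200),6)
E
```

```text
t 12.3 mill [ -40.3 -479.4  156.6] s 155.8 dx 43.4 F [ 0.9  0.5 -1.4] T [ 0.01 -0.09 -0.01] w 34.0
[ 0.645321   -0.25594159  0.27460433]
[0.52615844 0.20844005 0.3166    ]
slide mm [  -5.4 -479.4  -42.3] dist 481.3 twist to mill-y -0.0 tilt 2.07
```

View pics/s12.png

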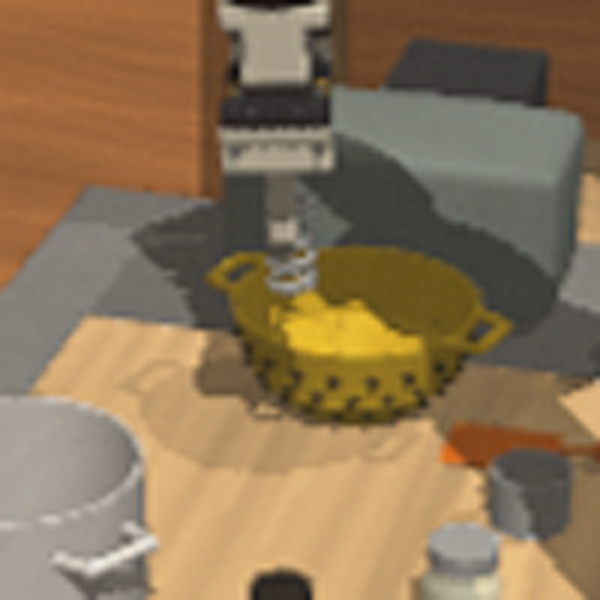

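The spring is in the gripper, its bottom at crop (293,285). Next I carry it to above the shaft tip.

>>> carry_out(
  fingers=[1,1,1,1,1,1,1,1],
  slide=[
    [0,-25,-10],
    [0,-36,-10],
    [0,-38,-10],
    [0,-38,-10],
    [0,-38,0],
    [0,-38,0],
    [0,-38,0],
    [0,-35,0],
  ],
  twist=[0,0,0,0,0,0,0,0],
)

```text
time_s: 13.02
position: [0.5775, 0.0226, 0.3203]
orientation: [0.993, 0.114, -0.012, 0.008]
contact_force: [0.6, 0.8, -0.9]
width: 0.366
```

>>> carry_out(
  fingers=[1,1,1,1,1,1],
  slide=[
    [0,-38,0],
    [0,-38,0],
    [0,-38,0],
    [0,-30,0],
    [0,-15,0],
    [0,0,0],
  ],
  twist=[0,0,0,0,0,0],
)

```text
time_s: 13.52
position: [0.5336, 0.1914, 0.3189]
orientation: [0.993, 0.118, -0.013, 0.006]
contact_force: [-0.2, -1.1, -1.1]
width: 0.365
```

```bash
python3 - <<'E'
from h import *
from station import robot
st=rep(robot);print(st["position"],"tool up in mill",-R.from_quat(st["orientation"]).as_matrix()[:,2]@RZ)
T=mw([-.044,0,.1866+.062+.05]);go(st,T)
E
```

```text
t 13.52 mill [-40.9 -18.3 200.9] s 194.5 dx 65.0 F [-0.4 -1.1 -1.1] T [-0.05 -0.02  0.01] w 33.9
[0.53356696 0.19140922 0.31892463] tool up in mill [0.02656461 0.00905297 0.99960611]
slide mm [ -3.2 -18.3   2.2] dist 18.7 twist to mill-y -0.008 tilt 1.61
```

>>> carry_out(
  fingers=[1,1,1,1,1,1],
  slide=[
    [-1,-18,0],
    [0,0,0],
    [0,0,15],
    [0,0,20],
    [0,0,10],
    [0,0,0],
  ],
  twist=[-0.008,0,0,0,0,0],
)

```text
time_s: 14.02
position: [0.5277, 0.2057, 0.2735]
orientation: [0.992, 0.123, -0.011, 0.008]
contact_force: [0.9, 0.1, -1.0]
width: 0.367
```

```bash
python3 - <<'E'
from h import *
from station import robot
st=rep(robot);T=mw([-.042,0,.1866+.057+.005]);go(st,T)
c=pic(robot,"side","pics/s13.png",(270,150,350,220),8)
c=pic(robot,"top","pics/t13.png",(240,130,340,220),6)
E
```

```text
t 14.02 mill [-43.1  -3.  155.5] s 156.2 dx 40.4 F [ 0.9 -0.1 -1. ] T [0.03 0.02 0.02] w 34.2
slide mm [ 1.3 -3.1  6.8] dist 7.6 twist to mill-y 0.002 tilt 1.56
```

View pics/s13.png

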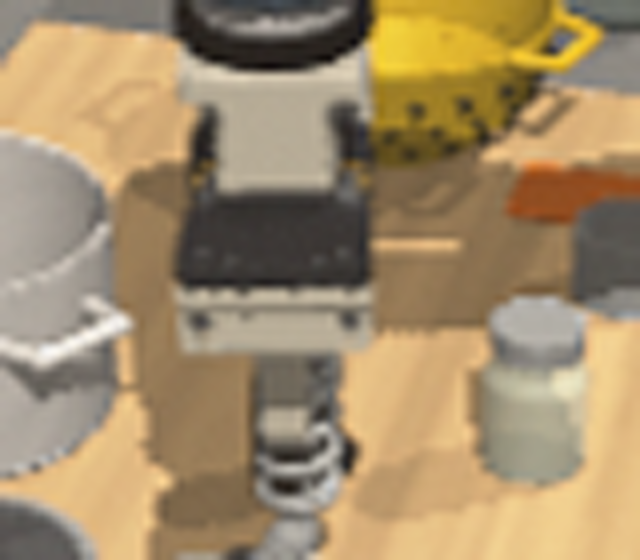

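View pics/t13.png

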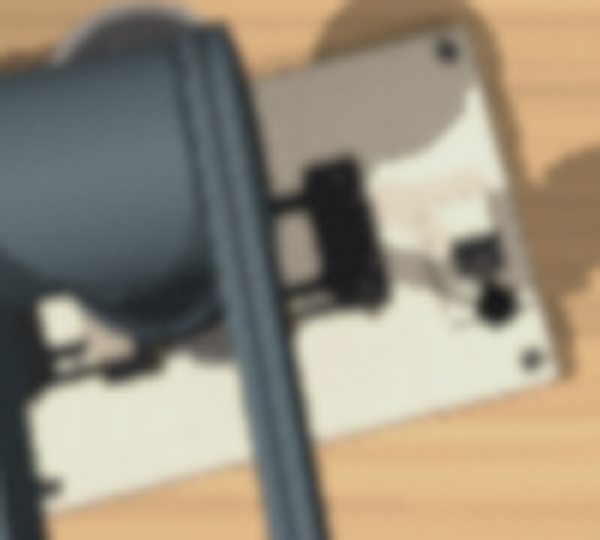

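```bash
python3 - <<'E'
from h import *
from station import robot
c=robot.capture("side");st=rep(robot);m=wm(st["position"])
up=-R.from_quat(st["orientation"]).as_matrix()[:,2]@RZ
for dx in(-.006,-.003,0,.003):
  b=m+[dx,0,0]-up*.057
  print(dx,b*1000,proj(c,mw(b)))
print("tip",proj(c,mw([-.05,0,.1866])))
W=cloud(c);M=(W-O)@RZ
# spring points below fingertips
s=(M[...,2]>m[2]-.06)&(M[...,2]<m[2]-.03)&(abs(M[...,0]-m[0])<.03)&(abs(M[...,1])<.03)
P=M[s];print(len(P),P.min(0),P.max(0),P.mean(0));
from scipy.optimize import least_squares
q=least_squares(lambda p:np.hypot(P[:,0]-p[0]-up[0]*(P[:,2]-.2),P[:,1]-p[1])-.0175,[m[0],m[1]],loss='soft_l1',f_scale=.002);print(q.x*1000,"axis at z=.2")
E
```

```text
t 14.17 mill [-41.8  -2.8 158.1] s 157.8 dx 42.8 F [ 1.2 -1.1 -0.9] T [ 0.06 -0.03  0.03] w 34.5
-0.006 [-48.94055347  -3.49005727 201.08292352] [[307.05140849 210.29474759]]
-0.003 [-45.94055347  -3.49005727 201.08292352] [[306.13372078 210.28828137]]
0 [-42.94055347  -3.49005727 201.08292352] [[305.21591687 210.28181432]]
0.003 [-39.94055347  -3.49005727 201.08292352] [[304.29799672 210.27534645]]
tip [[307.36171024 214.53415232]]
64 [-0.0618996  -0.01517997  0.20287935] [-0.02938087  0.01770539  0.22757212] [-0.04700577  0.00514062  0.21431366]
[-45.65032607  -2.38041449] axis at z=.2
```

>>> carry_out(
  fingers=[1,1,1,1],
  slide=[
    [1,-4,6],
    [0,0,10],
    [0,0,8],
    [0,0,0],
  ],
  twist=[0,0,0,0],
)

```text
time_s: 14.5
position: [0.5305, 0.2097, 0.2531]
orientation: [0.992, 0.122, -0.006, 0.008]
contact_force: [-0.9, -0.4, -1.7]
width: 0.368
```

```bash
python3 - <<'E'
from h import *
from station import robot
st=rep(robot)
c=pic(robot,"side","pics/s14.png",(270,160,350,230),8)
E
```

```text
t 14.5 mill [-3.950e+01  1.000e-01  1.351e+02] s 136.7 dx 33.4 F [-1.  -0.1 -1.7] T [-0.1   0.05 -0.  ] w 34.2
```

View pics/s14.png

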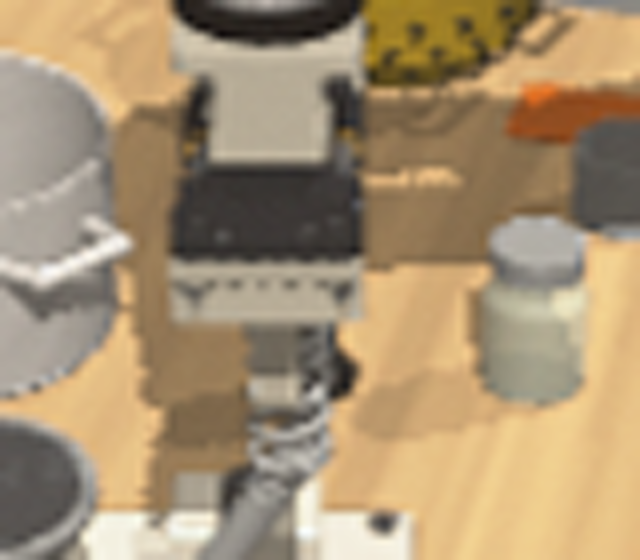

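The shaft tip is inside the lowest coils (crop 290,445) and there is no contact force. Next I swing the grip towards the front so the shaft tilts the spring.

>>> carry_out(
  fingers=[1,1,1],
  slide=[
    [0,0,6],
    [-7,0,2],
    [-7,0,2],
  ],
  twist=[0,0,0],
)

```text
time_s: 14.8
position: [0.5188, 0.2063, 0.2439]
orientation: [0.992, 0.122, -0.004, 0.007]
contact_force: [2.2, 1.5, 0.4]
width: 0.366
```

```bash
python3 - <<'E'
from h import *
from station import robot
st=rep(robot)
c=pic(robot,"side","pics/s15.png",(270,160,350,230),8)
E
```

```text
t 14.8 mill [-51.6  -0.3 125.9] s 134.8 dx 18.3 F [2.4 0.9 0.4] T [ 0.29 -0.44 -0.01] w 34.0
```

View pics/s15.png

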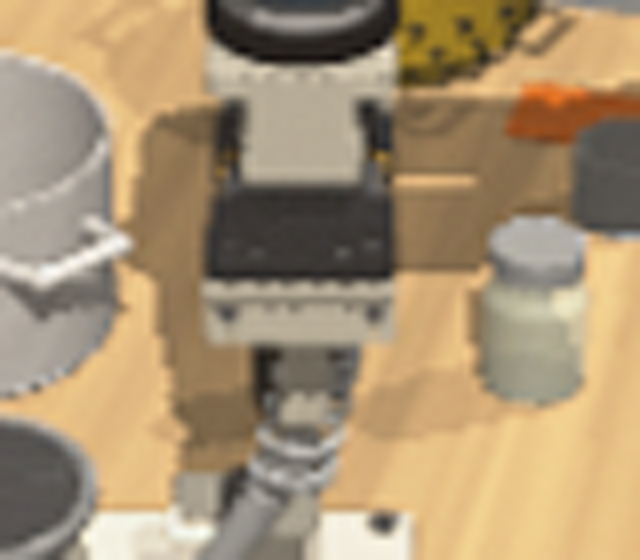

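The spring bottom stays on the shaft (crop 290,465) with the grip above it shifted, so it has begun to tilt under about 2 N. I continue.

>>> carry_out(
  fingers=[1,1,1],
  slide=[
    [-8,0,3],
    [-8,0,3],
    [-7,0,3],
  ],
  twist=[0,0,0],
)

```text
time_s: 15.1
position: [0.4988, 0.2017, 0.2365]
orientation: [0.993, 0.122, 0.003, 0.006]
contact_force: [6.7, 1.6, -1.2]
width: 0.366
```

```bash
python3 - <<'E'
from h import *
from station import robot
st=rep(robot)
c=pic(robot,"side","pics/s16.png",(270,160,350,230),8)
E
```

```text
t 15.1 mill [-72.2   0.  118.5] s 138.7 dx -3.3 F [ 6.9 -0.  -1.2] T [ 0.41 -1.29  0.03] w 34.1
```

View pics/s16.png

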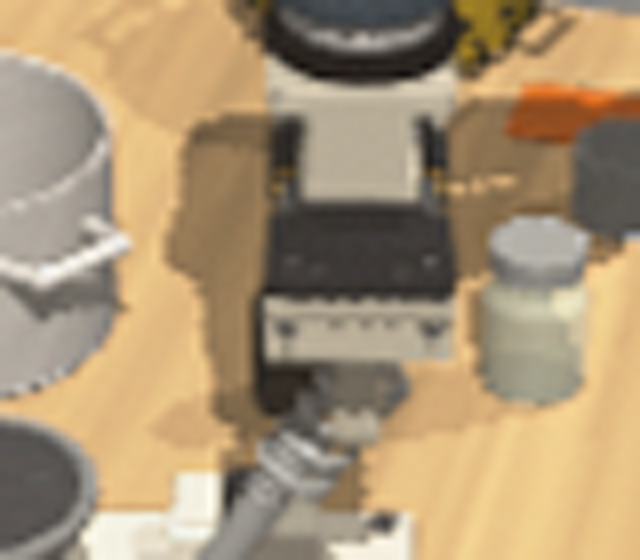

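The spring now lies along the shaft (crop 310,445). Next I slide it down the shaft direction.

>>> carry_out(
  fingers=[1,1,1],
  slide=[
    [6,0,7],
    [6,0,10],
    [6,0,10],
  ],
  twist=[0,0,0],
)

```text
time_s: 15.4
position: [0.5148, 0.2058, 0.2104]
orientation: [0.992, 0.122, 0.003, 0.006]
contact_force: [0.6, 0.1, -0.3]
width: 0.363
```

```bash
python3 - <<'E'
from h import *
from station import robot
st=rep(robot)
c=pic(robot,"side","pics/s17.png",(270,160,350,230),8)
E
```

```text
t 15.4 mill [-55.6   0.2  92.4] s 107.8 dx -2.0 F [ 0.6 -0.1 -0.3] T [ 0.04  0.08 -0.03] w 33.8
```

View pics/s17.png

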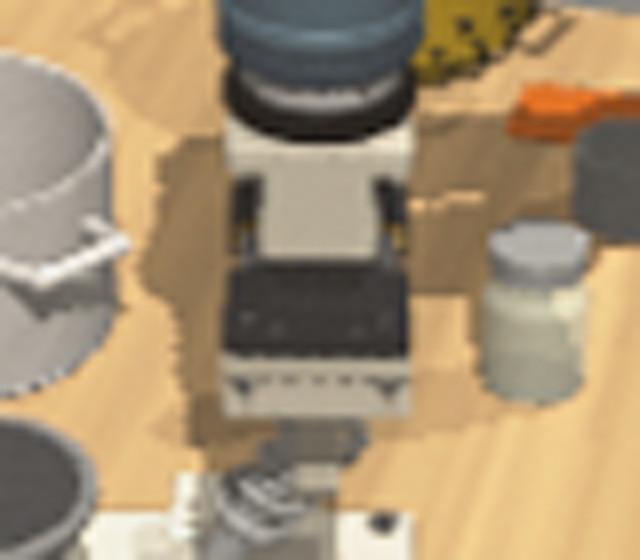

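>>> carry_out(
  fingers=[1,1,1,1],
  slide=[
    [6,0,9],
    [6,0,10],
    [6,0,10],
    [3,0,5],
  ],
  twist=[0,0,0,0],
)

```text
time_s: 15.78
position: [0.5381, 0.2108, 0.1723]
orientation: [0.992, 0.122, 0.001, 0.006]
contact_force: [0.6, -1.0, 6.6]
width: 0.37
```

```bash
python3 - <<'E'
from h import *
from station import robot
st=rep(robot)
c=pic(robot,"side","pics/s18.png",(270,170,350,240),8)
E
```

```text
t 15.78 mill [-31.9  -0.6  54.3] s 63.0 dx -0.4 F [ 0.3 -1.2  6.6] T [ 0.16 -0.26  0.02] w 34.4
```

View pics/s18.png

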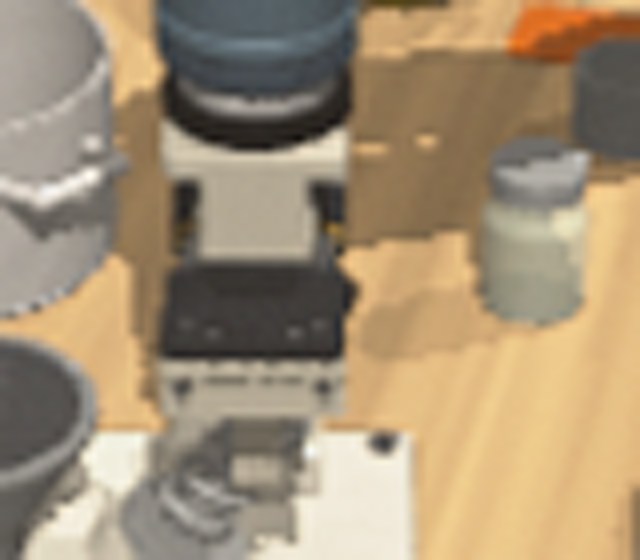

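>>> carry_out(
  fingers=[1,1],
  slide=[
    [3,0,6],
    [3,0,6],
  ],
  twist=[0,0],
)

```text
time_s: 16.0
position: [0.5442, 0.2124, 0.1633]
orientation: [0.992, 0.122, 0.001, 0.006]
contact_force: [-16.3, -3.6, 48.4]
width: 0.369
```

```bash
python3 - <<'E'
from h import *
from station import robot
st=rep(robot)
E
```

```text
t 16.0 mill [-25.5  -0.5  45.3] s 52.0 dx 0.5 F [-16.7   0.5  48.4] T [-0.6   2.92  0.05] w 34.3
```

>>> carry_out(
  fingers=[1,0.4,0.2,0,0,0,0,0],
  slide=[
    [-0.5,0,-1],
    [0,0,0],
    [0,0,0],
    [0,0,0],
    [0,0,0],
    [0,0,0],
    [0,0,0],
    [0,0,0],
  ],
  twist=[0,0,0,0,0,0,0,0],
)

```text
time_s: 16.67
position: [0.5424, 0.212, 0.1628]
orientation: [0.992, 0.122, -0.001, 0.007]
contact_force: [-0.5, 0.4, 0.4]
width: 0.821
```

```bash
python3 - <<'E'
from h import *
from station import robot
st=rep(robot)
E
```

```text
t 16.67 mill [-27.3  -0.4  44.8] s 52.4 dx -1.3 F [-0.3  0.5  0.4] T [ 0.03  0.05 -0.01] w 76.4
```

Now up and away: straight up 40 mm, then more.

>>> carry_out(
  fingers=[0,0,0,0,0,0,0,0],
  slide=[
    [0,0,0],
    [0,0,-10],
    [0,0,-25],
    [0,0,-35],
    [0,0,-35],
    [0,10,-35],
    [0,30,0],
    [0,38,0],
  ],
  twist=[0,0,0,0,0,0,0,0],
)

```text
time_s: 17.33
position: [0.5586, 0.1425, 0.3122]
orientation: [0.992, 0.127, -0.003, 0.006]
contact_force: [0.2, -0.4, 0.3]
width: 0.999
```

>>> carry_out(
  fingers=[0,0,0,0,0,0],
  slide=[
    [0,38,0],
    [0,38,0],
    [0,38,0],
    [0,34,0],
    [0,20,0],
    [0,0,0],
  ],
  twist=[0,0,0,0,0,0],
)

```text
time_s: 17.83
position: [0.6042, -0.0326, 0.3238]
orientation: [0.992, 0.126, 0.003, 0.009]
contact_force: [0.0, -0.9, 0.2]
width: 1.0
```

```bash
python3 - <<'E'
from h import *
from station import robot
st=rep(robot);print(st["position"]);go(st,[.600,-.078,.16])
from scipy.optimize import least_squares
c=pic(robot,"side","pics/s19.png",(260,150,360,250),6);np.savez("side2.npz",**c)
W=cloud(c);M=(W-O)@RZ-SH
ax=np.array([-.5,0,.866]);ux=np.array([.866,0,.5])
s=M@ax;x=M@ux;y=M[...,1];r=np.hypot(x,y)
m=(s>.005)&(s<.11)&(r<.03)
for lo in np.arange(.005,.11,.01):
    k=m&(s>=lo)&(s<lo+.01);print(round(lo,3),k.sum(),np.round([r[k].max()*1000,np.median(r[k])*1000,np.median(x[k])*1000,y[k].min()*1000,y[k].max()*1000],1) if k.sum() else '')
E
```

```text
t 17.83 mill [ -26.3 -252.8  205.8] s 191.4 dx 80.1 F [-0.2 -0.9  0.2] T [0.03 0.   0.09] w 93.0
[ 0.60422732 -0.03263178  0.32380819]
slide mm [-16.2  39.9 164.5] dist 170.0 twist to mill-y 0.01 tilt 1.05
0.005 37 [ 19.6  15.1   2.1 -11.9  19.5]
0.015 24 [ 18.6  15.4   7.6 -13.   16.4]
0.025 22 [ 18.9  12.2   2.1 -18.1  16.5]
0.035 29 [20.3 13.5 -0.4 -6.  20.1]
0.045 20 [ 18.5  15.    6.3 -14.1  17.1]
0.055 28 [ 19.4  15.6  -1.7 -13.   17.9]
0.065 26 [20.1 10.5  3.5 -5.4 20.1]
0.075 16 [14.7  9.3  3.1 -3.6 12.1]
0.085 17 [12.4  9.6  2.8 -2.9 10.2]
0.095 18 [10.4  7.   1.7 -7.4  9.2]
0.105 0
```

View pics/s19.png

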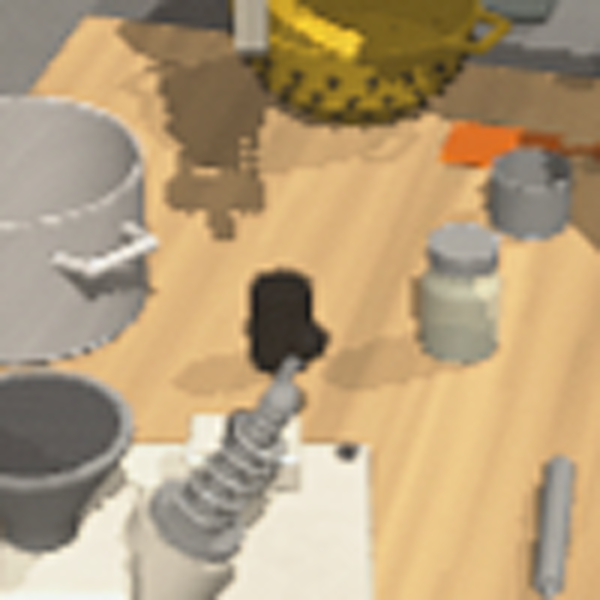

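The spring is on the shaft, with coils from the shoulder at crop (195,510) to (265,430) and the bare shaft above. I'll check how well it is seated.

```bash
python3 - <<'E'
from h import *
from station import robot
ax=np.array([-.5,0,.866]);ux=np.array([.866,0,.5])
for n in("side","top"):
    c=robot.capture(n) if n=="top" else load("side2.npz")
    if n=="top":np.savez("top2.npz",**c);cv2.imwrite("pics/t20.png",cv2.resize(c["pixels"][120:220,225:345],None,fx=6,fy=6,interpolation=2))
    else: cv2.imwrite("pics/s20.png",cv2.resize(c["pixels"][205:250,275:320],None,fx=13,fy=13,interpolation=2))
    M=(cloud(c)-O)@RZ-SH;s=M@ax;x=M@ux;y=M[...,1];r=np.hypot(x,y)
    k=(s>.05)&(s<.11)&(r>.0125)&(r<.024)
    print(n,np.sort(np.round(s[k]*1000,1))[-15:])
E
```

```text
side [64.2 64.4 64.7 64.7 65.4 66.5 66.7 67.1 67.1 67.2 67.8 67.9 68.  68.5
 79.6]
top [65.5 65.8 65.9 65.9 66.1 66.1 66.9 67.8 67.9 69.4 69.7 70.3 70.9 72.8
 79.4]
```

View pics/s20.png

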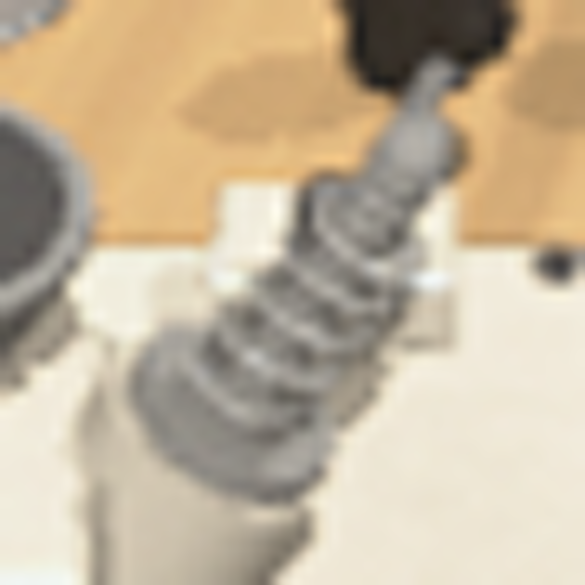

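View pics/t20.png

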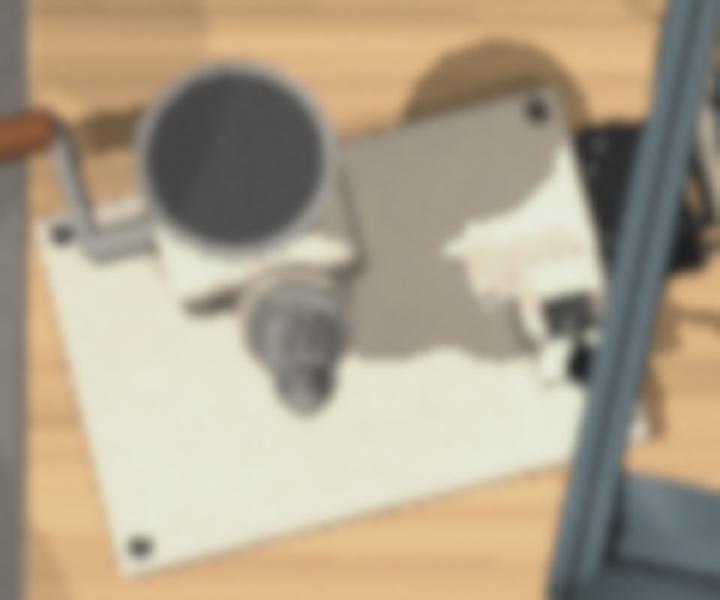

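The spring's lowest coil sits on the shoulder with no visible gap (crop 240,430), and its measured top is about 65-68 mm from the shoulder. Next, regrasp the knob.

>>> carry_out(
  fingers=[0,0,0,0,0,0,0,0],
  slide=[
    [-16,35,10],
    [0,5,30],
    [0,0,35],
    [0,0,35],
    [0,0,30],
    [0,0,20],
    [0,0,5],
    [0,0,0],
  ],
  twist=[0.01,0,0,0,0,0,0,0],
)

```text
time_s: 18.6
position: [0.6006, -0.0614, 0.1604]
orientation: [0.992, 0.129, 0.009, 0.007]
contact_force: [0.2, -1.2, 0.3]
width: 0.997
```

```bash
python3 - <<'E'
from h import *
from station import robot
st=rep(robot);print(st["position"]);go(st,[.600,-.078,.065])
E
```

```text
t 18.6 mill [ -36.7 -279.9   42.4] s 55.1 dx -10.6 F [-0.1 -1.2  0.3] T [-0.01  0.06 -0.06] w 92.7
[ 0.60064998 -0.06142128  0.16044661]
slide mm [-6.3 14.4 95.6] dist 96.9 twist to mill-y 0.015 tilt 1.26
```

>>> carry_out(
  fingers=[0,0,0,0,0],
  slide=[
    [-6,15,5],
    [0,0,20],
    [0,0,25],
    [0,0,20],
    [0,0,0],
  ],
  twist=[0.015,0,0,0,0],
)

```text
time_s: 19.02
position: [0.606, -0.0787, 0.0983]
orientation: [0.992, 0.123, 0.016, 0.01]
contact_force: [-1.7, 0.7, 0.0]
width: 1.007
```

```bash
python3 - <<'E'
from h import *
from station import robot
st=rep(robot);print(st["position"]);go(st,[.600,-.078,.065])
c=pic(robot,"side","pics/s21.png",(260,150,360,250),6)
E
```

```text
t 19.02 mill [ -35.7 -298.   -19.7] s 0.8 dx -40.8 F [-1.4  1.1  0. ] T [-0.01  0.07 -0.  ] w 93.6
[ 0.60602918 -0.07873415  0.09828787]
slide mm [-6.7 -3.  33. ] dist 33.8 twist to mill-y 0.003 tilt 2.19
```

View pics/s21.png

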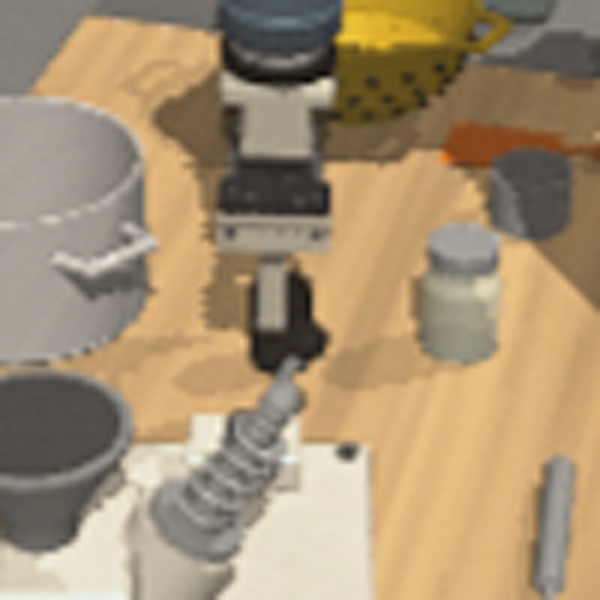

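>>> carry_out(
  fingers=[0,0,0,0,0],
  slide=[
    [-9,-3,6],
    [0,0,14],
    [0,0,14],
    [0,0,5],
    [0,0,0],
  ],
  twist=[0,0,0,0,0],
)

```text
time_s: 19.48
position: [0.6068, -0.0821, 0.0728]
orientation: [0.992, 0.123, 0.026, 0.015]
contact_force: [0.2, -0.6, -0.3]
width: 1.002
```

```bash
python3 - <<'E'
from h import *
from station import robot
st=rep(robot);print(st["position"]);go(st,[.600,-.078,.065])
E
```

```text
t 19.48 mill [ -35.8 -301.4  -45.2] s -21.2 dx -53.6 F [ 0.  -0.6 -0.3] T [-0.    0.03  0.03] w 93.2
[ 0.60676109 -0.08214428  0.0728157 ]
slide mm [-5.9 -5.9  7.3] dist 11.1 twist to mill-y 0.004 tilt 3.45
```

>>> carry_out(
  fingers=[0,0,0.3,0.5,1,1,1,1],
  slide=[
    [-8,-6,6],
    [0,0,0],
    [0,0,0],
    [0,0,0],
    [0,0,0],
    [0,0,0],
    [0,0,0],
    [0,0,0],
  ],
  twist=[0,0,0,0,0,0,0,0],
)

```text
time_s: 20.15
position: [0.6049, -0.0809, 0.0762]
orientation: [0.992, 0.123, 0.033, 0.018]
contact_force: [0.3, 0.6, 0.2]
width: 0.618
```

>>> carry_out(
  fingers=[1,1,1],
  slide=[
    [0,0,0],
    [0,0,0],
    [0,0,0],
  ],
  twist=[0,0,0],
)

```text
time_s: 20.4
position: [0.6051, -0.0809, 0.0763]
orientation: [0.992, 0.123, 0.033, 0.018]
contact_force: [-0.4, 0.8, 0.3]
width: 0.451
```

```bash
python3 - <<'E'
from h import *
from station import robot
st=rep(robot);print(st["position"],"up",-R.from_quat(st["orientation"]).as_matrix()[:,2]@RZ);go(st,[.600,-.078,.065])
c=pic(robot,"side","pics/s22.png",(260,150,360,250),6)
E
```

```text
t 20.4 mill [ -37.1 -299.8  -41.7] s -17.5 dx -53.0 F [-0.2  0.9  0.3] T [0.15 0.09 0.  ] w 41.9
[ 0.60508063 -0.08086367  0.07630799] up [-0.06164484  0.04386325  0.99713386]
slide mm [-4.9 -4.5 10.8] dist 12.7 twist to mill-y 0.004 tilt 4.34
```

View pics/s22.png

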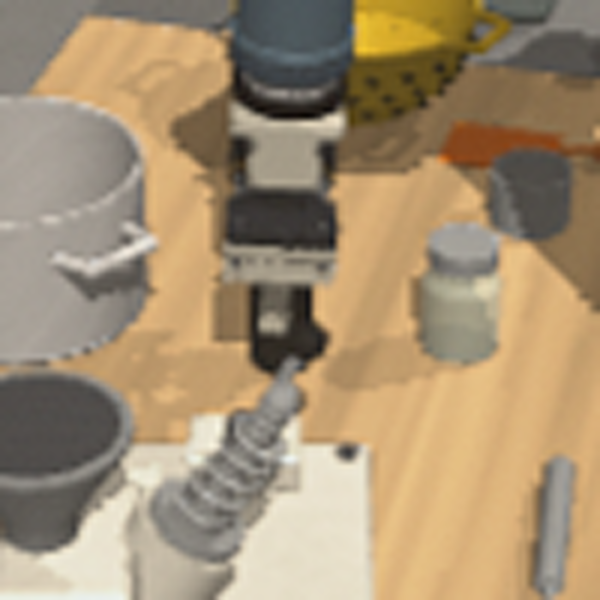

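The grip is high on the knob and about 5 mm off its axis, so I regrasp lower and centred.

>>> carry_out(
  fingers=[0.3,0.3,0.3,0.3,0.3,0.3,0.3],
  slide=[
    [0,0,0],
    [0,0,0],
    [0,0,0],
    [-5,-3,5],
    [-6,-2,6],
    [-3,0,6],
    [0,0,2],
  ],
  twist=[0,0,0,0,0,0,0],
)

```text
time_s: 21.03
position: [0.5899, -0.0798, 0.0542]
orientation: [0.992, 0.123, 0.033, 0.018]
contact_force: [-0.5, 0.3, -1.0]
width: 0.699
```

```bash
python3 - <<'E'
from h import *
from station import robot
st=rep(robot);print(st["position"],"up",-R.from_quat(st["orientation"]).as_matrix()[:,2]@RZ);go(st,[.600,-.078,.065])
E
```

```text
t 21.03 mill [ -51.6 -295.1  -63.8] s -29.4 dx -76.6 F [-0.4  0.4 -1. ] T [0.05 0.07 0.05] w 65.0
[ 0.58990793 -0.07980173  0.05422269] up [-0.0611747   0.04400439  0.99715659]
slide mm [ 10.9   1.2 -10.1] dist 14.9 twist to mill-y 0.004 tilt 4.32
```

>>> carry_out(
  fingers=[0.3,0.3,0.6,1,1,1,1,1],
  slide=[
    [10,1,-8],
    [0,0,0],
    [0,0,0],
    [0,0,0],
    [0,0,0],
    [0,0,0],
    [0,0,0],
    [0,0,0],
  ],
  twist=[0,0,0,0,0,0,0,0],
)

```text
time_s: 21.7
position: [0.5965, -0.0784, 0.0597]
orientation: [0.992, 0.122, 0.031, 0.018]
contact_force: [0.1, -0.9, -0.0]
width: 0.451
```

```bash
python3 - <<'E'
from h import *
from station import robot
st=rep(robot);print(st["position"],"up",-R.from_quat(st["orientation"]).as_matrix()[:,2]@RZ);go(st,[.600,-.078,.065])
c=pic(robot,"side","pics/s23.png",(260,150,360,250),6)
E
```

```text
t 21.7 mill [ -44.9 -295.4  -58.3] s -28.0 dx -68.0 F [-0.1 -0.9 -0. ] T [ 0.01 -0.09  0.03] w 42.0
[ 0.59646176 -0.0784406   0.05970768] up [-0.0572021   0.04229054  0.99746651]
slide mm [ 3.8  0.7 -5.1] dist 6.4 twist to mill-y 0.004 tilt 4.08
```

View pics/s23.png

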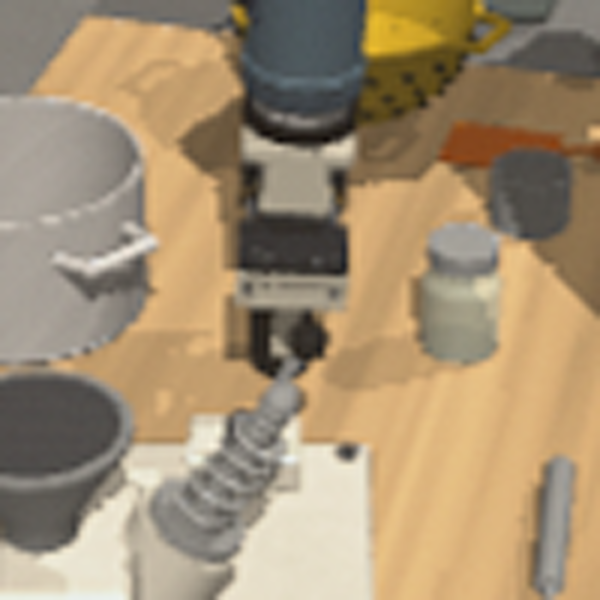

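>>> carry_out(
  fingers=[1,1,1,1,1,1,1,1],
  slide=[
    [0,0,0],
    [0,0,-10],
    [0,0,-25],
    [0,0,-38],
    [0,0,-38],
    [0,0,-38],
    [0,0,-38],
    [0,0,-20],
  ],
  twist=[0,0,0,0,0,0,0,0],
)

```text
time_s: 22.42
position: [0.5759, -0.0704, 0.2682]
orientation: [0.992, 0.123, 0.02, 0.012]
contact_force: [1.2, 0.6, -1.0]
width: 0.447
```

```bash
python3 - <<'E'
from h import *
from station import robot
st=rep(robot);print(st["position"],"up",-R.from_quat(st["orientation"]).as_matrix()[:,2]@RZ);go(st,mw([-.048,0,.1866+.042+.03]))
c=pic(robot,"side","pics/s24.png",(260,120,360,220),6)
E
```

```text
t 22.42 mill [ -63.  -282.6  150.2] s 161.5 dx 20.6 F [ 1.3  0.3 -1. ] T [-0.04 -0.04 -0.  ] w 41.6
[ 0.57585701 -0.07035983  0.26816721] up [-0.03716482  0.02957001  0.99887156]
slide mm [  16.1 -282.2  -16.2] dist 283.1 twist to mill-y 0.003 tilt 2.72
```

View pics/s24.png

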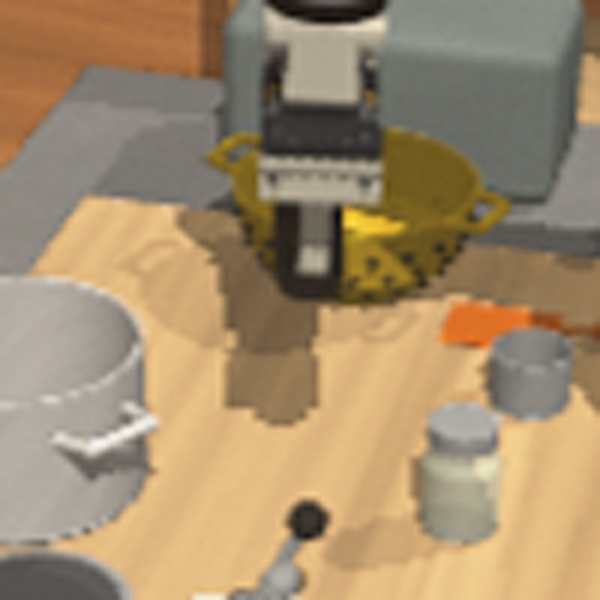

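The knob is gripped and upright (crop 310,250). Next I move over to the shaft.

>>> carry_out(
  fingers=[1,1,1,1,1,1,1,1],
  slide=[
    [0,-25,-8],
    [4,-36,-10],
    [4,-38,0],
    [4,-38,0],
    [2,-38,0],
    [0,-38,0],
    [0,-30,0],
    [0,-12,0],
  ],
  twist=[0,0,0,0,0,0,0,0],
)

```text
time_s: 23.13
position: [0.5252, 0.186, 0.2873]
orientation: [0.993, 0.118, 0.025, 0.015]
contact_force: [-0.4, -0.4, -0.9]
width: 0.445
```

```bash
python3 - <<'E'
from h import *
from station import robot
st=rep(robot);print("up",-R.from_quat(st["orientation"]).as_matrix()[:,2]@RZ);go(st,mw([-.046,0,.1866+.042+.015]))
E
```

```text
t 23.13 mill [-50.4 -21.5 169.3] s 171.8 dx 41.0 F [-0.5 -0.2 -0.9] T [-0.05  0.06  0.04] w 41.3
up [-0.0465855   0.03641474  0.99825035]
slide mm [  3.  -22.5  25.1] dist 33.8 twist to mill-y -0.006 tilt 3.39
```

>>> carry_out(
  fingers=[1,1,1,1,1],
  slide=[
    [0,-23,0],
    [0,0,0],
    [0,0,12],
    [0,0,8],
    [0,0,0],
  ],
  twist=[-0.006,0,0,0,0],
)

```text
time_s: 23.55
position: [0.5161, 0.2136, 0.266]
orientation: [0.992, 0.125, 0.024, 0.015]
contact_force: [-0.1, -0.7, -2.5]
width: 0.447
```

```bash
python3 - <<'E'
from h import *
from station import robot
st=rep(robot);up=-R.from_quat(st["orientation"]).as_matrix()[:,2]@RZ;print("up",up);go(st,mw([-.050,.001,.1866+.042+.005]))
c=pic(robot,"side","pics/s25.png",(270,150,350,220),8)
W=cloud(c);M=(W-O)@RZ;m=wm(st["position"])
g=c["pixels"].max(-1)
s=(g<75)&(abs(M[...,2]-(m[2]-.025))<.02)&(abs(M[...,0]-m[0])<.04)&(abs(M[...,1])<.04)
P=M[s];print(len(P),P.min(0)*1000,P.max(0)*1000)
from scipy.optimize import least_squares
q=least_squares(lambda p:np.hypot(P[:,0]-p[0]-up[0]*(P[:,2]-.19),P[:,1]-p[1])-.0218,[m[0],m[1]],loss='soft_l1',f_scale=.002);print(q.x*1000)
E
```

```text
t 23.55 mill [-52.5   7.4 148. ] s 154.4 dx 28.5 F [-0.3 -0.6 -2.5] T [ 0.03  0.06 -0.04] w 41.6
up [-0.04396464  0.03501326  0.99841934]
slide mm [ 1.8  5.9 14.7] dist 15.9 twist to mill-y 0.009 tilt 3.22
69 [-68.36747959  14.02381522 210.45598204] [-30.00993459  30.48301361 242.71630293]
[-46.66337001   5.71457473]
```

View pics/s25.png

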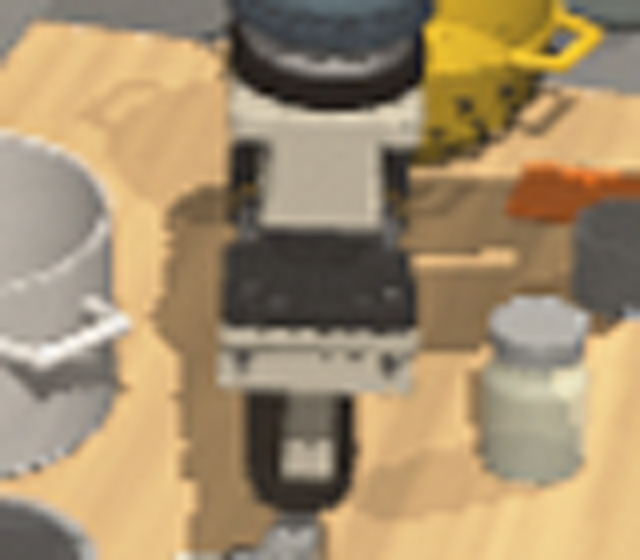

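The knob is just above the tip (crop 300,490) and 6 mm off in y. Next I correct that and lower.

>>> carry_out(
  fingers=[1,1,1,1],
  slide=[
    [3,7,0],
    [0,0,6],
    [0,0,5],
    [0,0,0],
  ],
  twist=[0.009,0,0,0],
)

```text
time_s: 23.93
position: [0.5231, 0.2043, 0.2562]
orientation: [0.993, 0.119, 0.025, 0.015]
contact_force: [0.3, -0.2, -1.5]
width: 0.443
```

```bash
python3 - <<'E'
from h import *
from station import robot
st=rep(robot);up=-R.from_quat(st["orientation"]).as_matrix()[:,2]@RZ;print("up",up);go(st,mw([-.050,.001,.1866+.042-.008]))
E
```

```text
t 23.93 mill [-47.9  -3.3 138.2] s 143.7 dx 27.6 F [ 0.3 -0.2 -1.5] T [0.04 0.06 0.02] w 41.2
up [-0.04551967  0.03587941  0.9983189 ]
slide mm [-2.9 -4.9 17.3] dist 18.2 twist to mill-y -0.005 tilt 3.32
```

>>> carry_out(
  fingers=[1,1,1,1],
  slide=[
    [-2,-4.5,2],
    [0,0,6],
    [0,0,6],
    [0,0,0],
  ],
  twist=[-0.005,0,0,0],
)

```text
time_s: 24.27
position: [0.521, 0.2075, 0.2406]
orientation: [0.992, 0.12, 0.025, 0.015]
contact_force: [0.0, 0.1, -1.2]
width: 0.45
```

```bash
python3 - <<'E'
from h import *
from station import robot
st=rep(robot);up=-R.from_quat(st["orientation"]).as_matrix()[:,2]@RZ;print("up",up)
c=pic(robot,"side","pics/s26.png",(270,160,350,230),8)
E
```

```text
t 24.27 mill [-49.3   0.3 122.6] s 130.8 dx 18.6 F [ 0.   0.1 -1.2] T [0.   0.08 0.02] w 41.8
up [-0.04558987  0.03583723  0.99831721]
```

View pics/s26.png

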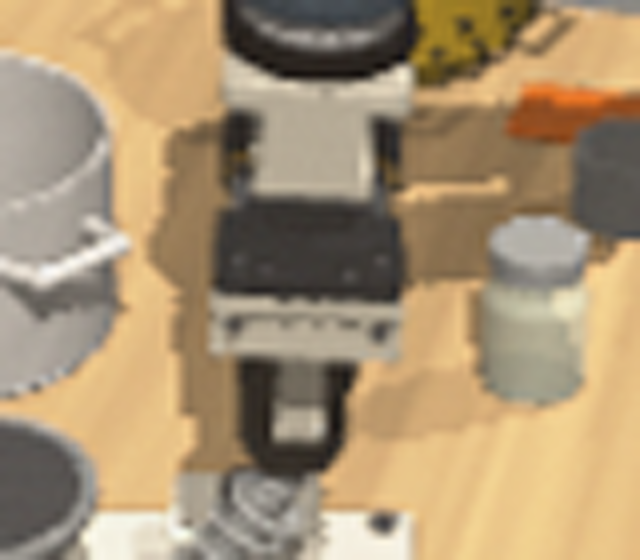

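The mouth is about 6 mm over the tip with no side force. Next I swing it in.

>>> carry_out(
  fingers=[1,1,1],
  slide=[
    [0,0,5],
    [-6,0,3],
    [-7,0,3],
  ],
  twist=[0,0,0],
)

```text
time_s: 24.57
position: [0.5155, 0.2062, 0.2326]
orientation: [0.992, 0.121, 0.034, 0.014]
contact_force: [8.2, 3.7, 5.8]
width: 0.449
```

```bash
python3 - <<'E'
from h import *
from station import robot
st=rep(robot)
c=pic(robot,"side","pics/s27.png",(270,160,350,230),8)
E
```

```text
t 24.57 mill [-54.9   0.4 114.6] s 126.7 dx 9.7 F [8.9 1.6 5.8] T [ 0.67 -1.76  0.05] w 41.8
```

View pics/s27.png

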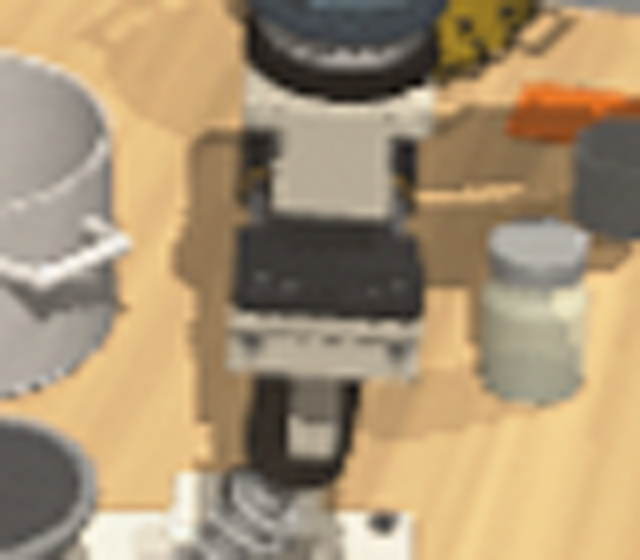

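It is in contact at about 9 N and the knob is starting to lean (crop 300,430). I keep swinging.

>>> carry_out(
  fingers=[1,1,1],
  slide=[
    [-9,0,1],
    [-9,0,1],
    [-8,0,2],
  ],
  twist=[0,0,0],
)

```text
time_s: 24.87
position: [0.5053, 0.2042, 0.2327]
orientation: [0.991, 0.12, 0.054, 0.01]
contact_force: [16.5, 5.5, -4.6]
width: 0.452
```

```bash
python3 - <<'E'
from h import *
from station import robot
st=rep(robot)
c=pic(robot,"side","pics/s28.png",(270,160,350,230),8)
E
```

```text
t 24.87 mill [-65.3   1.  114.7] s 132.0 dx 0.9 F [17.4  1.3 -4.6] T [ 1.07 -3.07  0.13] w 42.0
```

View pics/s28.png

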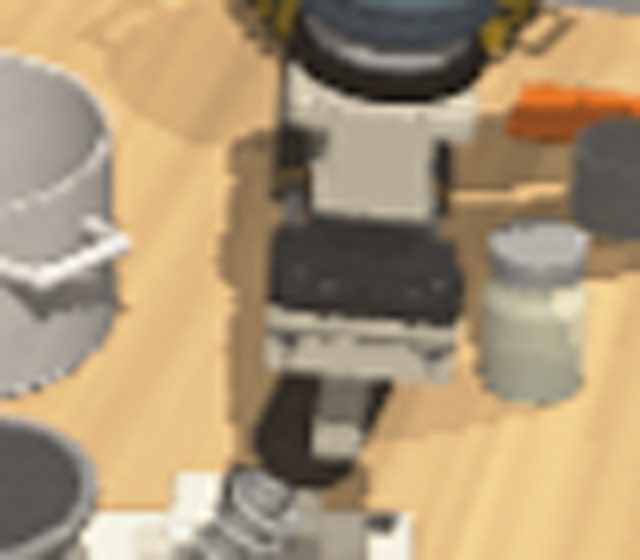

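The knob leans about 18° now (crop 310,430). I carry on and start pressing down.

>>> carry_out(
  fingers=[1,1],
  slide=[
    [-8,0,2],
    [-7,0,4],
  ],
  twist=[0,0],
)

```text
time_s: 25.08
position: [0.5009, 0.2031, 0.2309]
orientation: [0.99, 0.12, 0.068, 0.008]
contact_force: [4.6, 2.6, 7.7]
width: 0.445
```

```bash
python3 - <<'E'
from h import *
from station import robot
st=rep(robot)
c=pic(robot,"side","pics/s29.png",(270,160,350,230),8)
E
```

```text
t 25.08 mill [-69.8   0.9 112.9] s 132.7 dx -4.0 F [5.1 1.5 7.7] T [ 0.55 -1.31  0.05] w 41.4
```

View pics/s29.png

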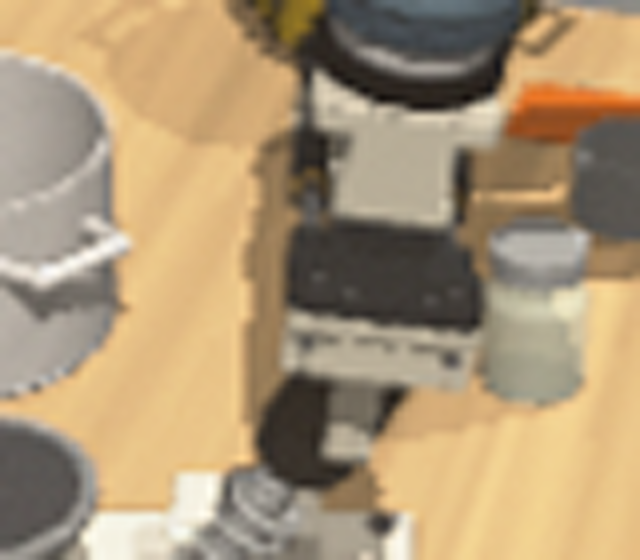

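>>> carry_out(
  fingers=[1,1],
  slide=[
    [3,0,9],
    [3.5,0,9],
  ],
  twist=[0,0],
)

```text
time_s: 25.3
position: [0.5105, 0.205, 0.2164]
orientation: [0.99, 0.12, 0.072, 0.008]
contact_force: [0.0, 0.0, -1.2]
width: 0.449
```

```bash
python3 - <<'E'
from h import *
from station import robot
st=rep(robot)
c=pic(robot,"side","pics/s30.png",(270,160,350,230),8)
E
```

```text
t 25.3 mill [-60.    0.4  98.4] s 115.3 dx -2.8 F [ 0.   0.  -1.2] T [-0.01  0.15 -0.  ] w 41.8
```

View pics/s30.png

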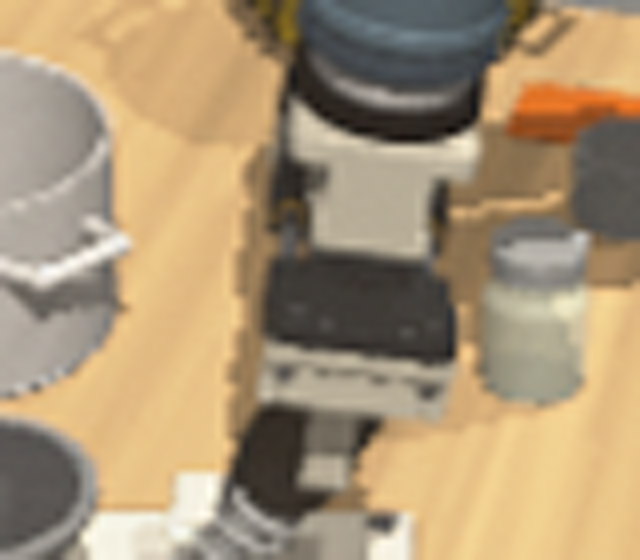

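It slid on smoothly to 115 mm (home is about 110). A final push:

>>> carry_out(
  fingers=[1,1],
  slide=[
    [2,0,6],
    [2,0,6],
  ],
  twist=[0,0],
)

```text
time_s: 25.52
position: [0.5145, 0.2057, 0.208]
orientation: [0.99, 0.12, 0.071, 0.008]
contact_force: [-21.7, -5.6, 42.1]
width: 0.445
```

```bash
python3 - <<'E'
from h import *
from station import robot
st=rep(robot)
E
```

```text
t 25.52 mill [-55.9   0.1  90. ] s 105.9 dx -3.4 F [-22.5  -0.2  42.1] T [-0.73  2.59 -0.14] w 41.4
```

Firm stop at 48 N along the shaft. Next I release and back away.

>>> carry_out(
  fingers=[1,0.4,0.2,0,0,0,0,0],
  slide=[
    [-0.3,0,-1],
    [0,0,0],
    [0,0,0],
    [0,0,0],
    [0,0,0],
    [0,0,0],
    [0,0,0],
    [0,0,0],
  ],
  twist=[0,0,0,0,0,0,0,0],
)

```text
time_s: 26.18
position: [0.5128, 0.2052, 0.2076]
orientation: [0.99, 0.121, 0.069, 0.009]
contact_force: [-0.2, -0.5, 1.2]
width: 0.899
```

>>> carry_out(
  fingers=[0,0,0,0,0,0,0,0],
  slide=[
    [0,0,0],
    [0,0,-10],
    [0,0,-25],
    [0,0,-35],
    [0,0,-35],
    [0,20,0],
    [0,34,0],
    [0,38,0],
  ],
  twist=[0,0,0,0,0,0,0,0],
)

```text
time_s: 26.85
position: [0.5174, 0.1196, 0.3229]
orientation: [0.99, 0.125, 0.069, 0.008]
contact_force: [0.9, 0.3, -0.6]
width: 1.0
```

>>> carry_out(
  fingers=[1,1,1,1,1],
  slide=[
    [0,38,0],
    [0,38,0],
    [0,30,0],
    [0,15,0],
    [0,0,0],
  ],
  twist=[0,0,0,0,0],
)

```text
time_s: 27.27
position: [0.5494, -0.0084, 0.3338]
orientation: [0.989, 0.124, 0.073, 0.01]
contact_force: [-0.6, 0.7, 0.2]
width: 0.691
```

```bash
python3 - <<'E'
from h import *
from station import robot
from scipy.optimize import least_squares
st=rep(robot);print(st["position"],"up",-R.from_quat(st["orientation"]).as_matrix()[:,2]@RZ)
c=pic(robot,"side","pics/s31.png",(260,150,360,250),6);np.savez("side3.npz",**c)
M=(cloud(c)-O)@RZ;g=c["pixels"].max(-1)
P=M[(g<70)&(M[...,2]>.13)&(abs(M[...,1])<.05)&(M[...,0]<.02)&(M[...,0]>-.13)]
def f(p):
    A_=np.array([p[0],p[1],.1+.118*.866]);d=np.array([-p[2],p[3],1]);d/=np.linalg.norm(d)
    v=P-A_;t=v@d;r=np.linalg.norm(v-np.outer(t,d),axis=1)-.0218
    return np.maximum(t-p[4],r)
q=least_squares(f,[-.059,0,.577,0,.012],loss='soft_l1',f_scale=.002).x
d=np.array([-q[2],q[3],1]);d/=np.linalg.norm(d);h=np.array([q[0],q[1],.1+.118*.866])+d*q[4]
v=h-d*.062-SH
print(len(P),"tilt",np.degrees(np.arctan2(-d[0],d[2])),"lat",np.degrees(d[1]),"mouth s",1e3*(v@[-.5,0,.866]),"dx",1e3*(v@[.866,0,.5]),"y",v[1]*1e3)
E
```

```text
t 27.27 mill [ -73.7 -216.1  215.8] s 223.7 dx 44.1 F [-0.4  0.8  0.2] T [0.05 0.1  0.03] w 64.2
[ 0.54943094 -0.00840662  0.333779  ] up [-0.14245513  0.03746811  0.98909184]
243 tilt 35.6982851611008 lat 0.07153525222871038 mouth s 69.20549028927542 dx 1.1571186286976343 y -1.2380298982436289
```

View pics/s31.png

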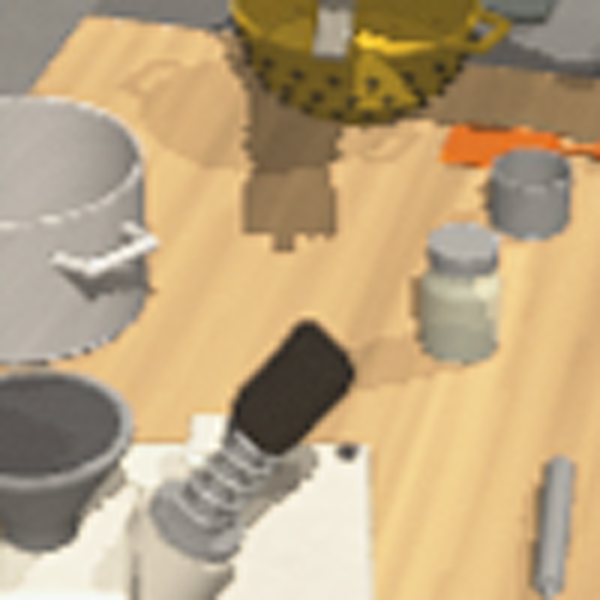

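The knob is home: mouth about 69 mm from the shoulder, about 1 mm off axis, leaning about 0.1 rad in its play. The spring is visible below it. Now the lever, with the fingers closed.

```bash
python3 - <<'E'
from h import *
from station import robot
st=robot.state()
go(st,mw([-.105,-.150,.22]));go(st,mw([-.105,-.150,.115]))
E
```

```text
slide mm [-44.1 -68.5  87.9] dist 119.8 twist to mill-y 0.01 tilt 8.47
slide mm [-59.  -72.5 191.8] dist 213.3 twist to mill-y 0.01 tilt 8.47
```

>>> carry_out(
  fingers=[1,1,1,1,1,1,1],
  slide=[
    [-25,-30,0],
    [-20,-30,15],
    [0,-8,30],
    [0,0,35],
    [0,0,25],
    [0,0,10],
    [0,0,0],
  ],
  twist=[0,0,0,0,0,0,0],
)

```text
time_s: 27.9
position: [0.5032, 0.0567, 0.2115]
orientation: [0.989, 0.126, 0.077, 0.009]
contact_force: [0.4, 0.3, 0.2]
width: 0.145
```

```bash
python3 - <<'E'
from h import *
from station import robot
st=rep(robot)
go(st,mw([-.105,-.150,.115]))
E
```

```text
t 27.9 mill [-102.8 -141.8   93.5] s 132.4 dx -42.3 F [0.4 0.2 0.2] T [-0.03  0.07 -0.02] w 13.5
slide mm [-14.1   5.3  77.5] dist 79.0 twist to mill-y 0.013 tilt 8.91
```

>>> carry_out(
  fingers=[1,1,1,1,1,1],
  slide=[
    [-14,6,5],
    [0,0,20],
    [0,0,25],
    [0,0,18],
    [0,0,5],
    [0,0,0],
  ],
  twist=[0,0,0,0,0,0],
)

```text
time_s: 28.4
position: [0.5041, 0.0534, 0.1421]
orientation: [0.988, 0.13, 0.082, 0.008]
contact_force: [-0.4, -0.2, 0.6]
width: 0.003
```

```bash
python3 - <<'E'
from h import *
from station import robot
st=rep(robot);print("up",-R.from_quat(st["orientation"]).as_matrix()[:,2]@RZ)
go(st,mw([-.08,-.150,.115]));go(st,mw([.005,-.150,.118]))
c=pic(robot,"side","pics/s32.png",(250,150,370,250),6)
c=pic(robot,"top","pics/t32.png",(240,130,360,230),6)
E
```

```text
t 28.4 mill [-102.8 -145.2   24.1] s 72.2 dx -77.0 F [-0.5 -0.1  0.6] T [0.01 0.07 0.04] w 0.3
up [-0.15955903  0.03507552  0.98656506]
slide mm [21.   4.8 12.8] dist 25.0 twist to mill-y 0.021 tilt 9.4
slide mm [105.3   6.2  23.4] dist 108.1 twist to mill-y 0.021 tilt 9.4
```

View pics/s32.png

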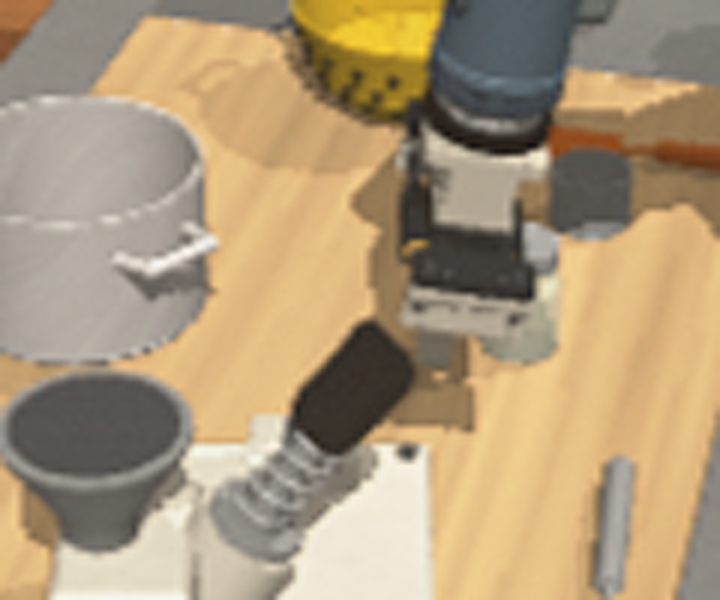

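View pics/t32.png

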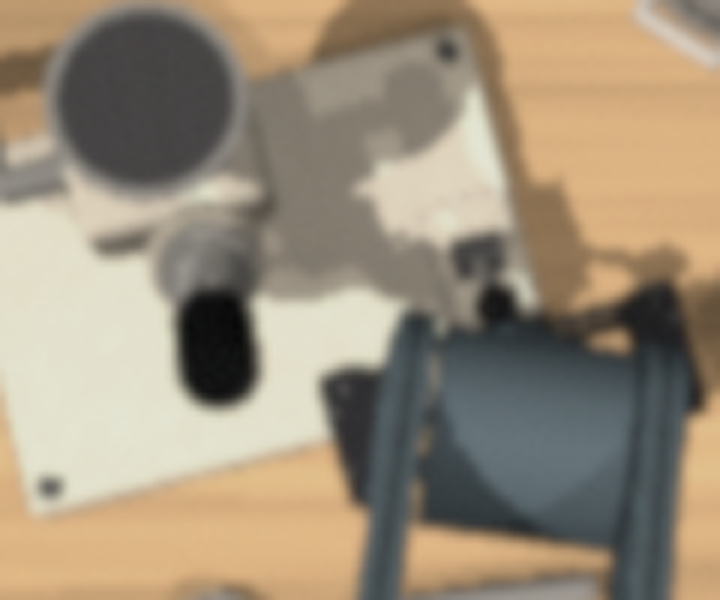

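The closed fingers are just in front of the ball (top crop 497,303), and the body clears the knob. Now I push back.

>>> carry_out(
  fingers=[1,1,1,1,1,1],
  slide=[
    [8,5,10],
    [15,0,3],
    [18,0,3],
    [18,0,3],
    [18,0,3],
    [14,0,2],
  ],
  twist=[0.02,0,0,0,0,0],
)

```text
time_s: 29.0
position: [0.5996, 0.0716, 0.1439]
orientation: [0.989, 0.12, 0.086, 0.009]
contact_force: [-1.8, -0.8, -1.4]
width: 0.003
```

```bash
python3 - <<'E'
from h import *
from station import robot
st=rep(robot);go(st,mw([.007,-.150,.116]))
c=pic(robot,"top","pics/t33.png",(240,110,360,210),6)
E
```

```text
t 29.0 mill [  -5.7 -150.5   25.9] s 25.2 dx 8.0 F [-1.9 -0.3 -1.4] T [-0.05  0.49  0.02] w 0.3
slide mm [10.8 -0.9 11.8] dist 16.1 twist to mill-y 0.001 tilt 9.88
```

View pics/t33.png

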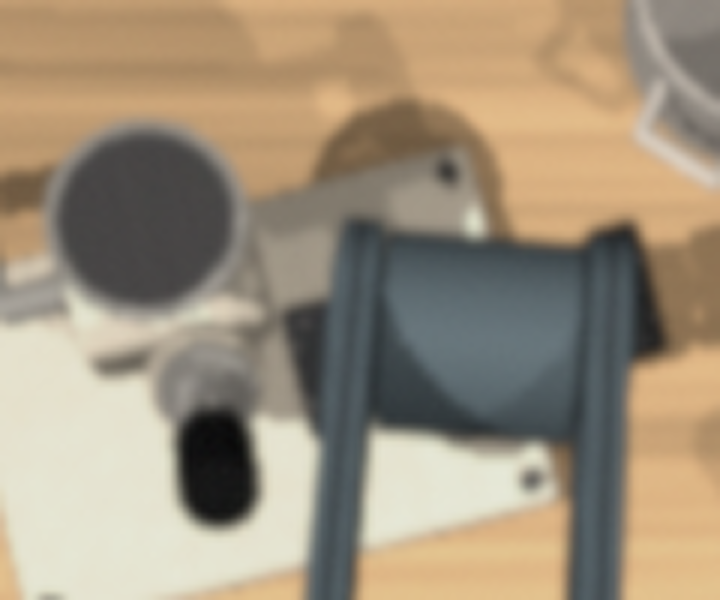

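>>> carry_out(
  fingers=[1,1,1],
  slide=[
    [8,0,8],
    [8,0,4],
    [5,0,1],
  ],
  twist=[0,0,0],
)

```text
time_s: 29.3
position: [0.6096, 0.0748, 0.1356]
orientation: [0.99, 0.122, 0.071, 0.01]
contact_force: [-16.3, -6.6, 17.2]
width: 0.008
```

```bash
python3 - <<'E'
from h import *
from station import robot
st=rep(robot)
E
```

```text
t 29.3 mill [   4.8 -149.8   17.6] s 12.8 dx 13.0 F [-17.4  -2.5  17.2] T [-1.14  2.24 -0.16] w 0.7
```

The lever is against its stop. Next I back off, rise clear and check everything.

>>> carry_out(
  fingers=[1,1,1,1,1,1,1,1],
  slide=[
    [-6,0,0],
    [-20,0,0],
    [-25,0,-5],
    [0,0,-20],
    [0,0,-35],
    [0,20,-35],
    [0,38,-30],
    [0,38,0],
  ],
  twist=[0,0,0,0,0,0,0,0],
)

```text
time_s: 29.97
position: [0.5559, -0.0232, 0.2585]
orientation: [0.99, 0.127, 0.068, 0.009]
contact_force: [0.7, -0.8, -0.8]
width: 0.008
```

>>> carry_out(
  fingers=[1,1,1,1,1,1],
  slide=[
    [0,38,0],
    [0,38,0],
    [0,38,0],
    [0,38,0],
    [0,20,0],
    [0,0,0],
  ],
  twist=[0,0,0,0,0,0],
)

```text
time_s: 30.47
position: [0.6014, -0.2039, 0.2759]
orientation: [0.989, 0.126, 0.077, 0.016]
contact_force: [-0.1, -0.4, -1.0]
width: 0.004
```

```bash
cat > chk.py <<'E'
from h import *
from station import robot
from scipy.optimize import least_squares
st=rep(robot);print(st["position"])
for n in("side","top"):
    c=robot.capture(n)
    cv2.imwrite(f"pics/{n[0]}40.png",cv2.resize(c["pixels"][150:250,250:370] if n=="side" else c["pixels"][110:230,225:375],None,fx=5,fy=5,interpolation=2))
    M=(cloud(c)-O)@RZ;g=c["pixels"].max(-1)
    P=M[(g<70)&(M[...,2]>.13)&(abs(M[...,1])<.05)&(M[...,0]<.02)&(M[...,0]>-.13)]
    def f(p):
        A_=np.array([p[0],p[1],.1+.118*.866]);d=np.array([-p[2],p[3],1]);d/=np.linalg.norm(d)
        v=P-A_;t=v@d;r=np.linalg.norm(v-np.outer(t,d),axis=1)-.0218
        return np.maximum(t-p[4],r)
    q=least_squares(f,[-.059,0,.577,0,.012],loss='soft_l1',f_scale=.002).x
    d=np.array([-q[2],q[3],1]);d/=np.linalg.norm(d);h=np.array([q[0],q[1],.1+.118*.866])+d*q[4]
    v=h-d*.062-SH
    print(n,len(P),"tilt",np.degrees(np.arctan2(-d[0],d[2])),"lat",np.degrees(d[1]),"mouth s",1e3*(v@[-.5,0,.866]),"dx",1e3*(v@[.866,0,.5]),"y",v[1]*1e3)
    B=M[(g<70)&(M[...,2]>.08)&(M[...,2]<.16)&(abs(M[...,1]+.15)<.04)&(abs(M[...,0])<.09)]
    if len(B)>8:
        b=least_squares(lambda p:np.linalg.norm(B-p,axis=1)-.013,B.mean(0)-[0,0,.01],loss='soft_l1',f_scale=.002).x;print(" ball",b,"lock",np.arctan2(b[0]+.02,b[2]-.042)+.6)
    s0=M-SH;s=s0@np.array([-.5,0,.866]);x=s0@np.array([.866,0,.5]);r=np.hypot(x,s0[...,1])
    k=(s>.003)&(s<.068)&(r<.024)&(r>.0125)&(g>70);print(" coil s range",np.percentile(s[k]*1000,[2,50,98]))
E
python3 chk.py
```

```text
t 30.47 mill [ -70.3 -418.3  157.9] s 171.9 dx 18.0 F [-0.2 -0.4 -1. ] T [-0.07  0.05  0.05] w 0.4
[ 0.60141363 -0.20392518  0.27586853]
side 240 tilt 37.183744498993086 lat 1.0961935617265537 mouth s 69.48029504483941 dx 2.3178529199421316 y -1.5255024321140824
 ball [ 0.02686729 -0.15205755  0.11373051] lock 1.1787477177829735
 coil s range [ 3.28616945 27.29846582 66.03156067]
top 192 tilt 37.45019842995589 lat 0.12844331881257337 mouth s 67.47940448889126 dx 2.6340125259662996 y 1.2435619016198771
 ball [ 0.03112854 -0.15174796  0.11446823] lock 1.2144279925647625
 coil s range [ 3.13529749 20.87198535 51.70467579]
```

View pics/s40.png

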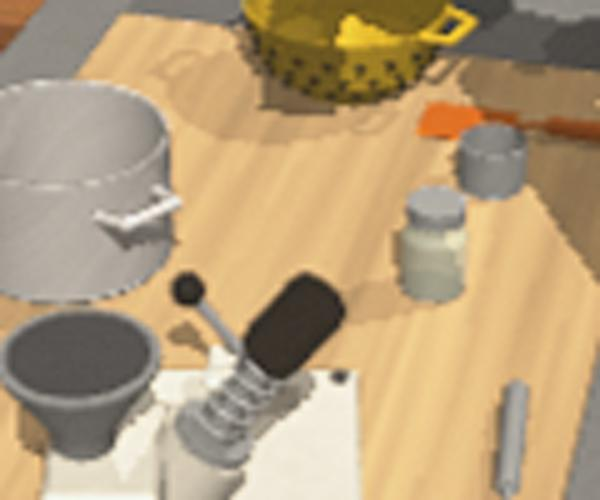

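View pics/t40.png

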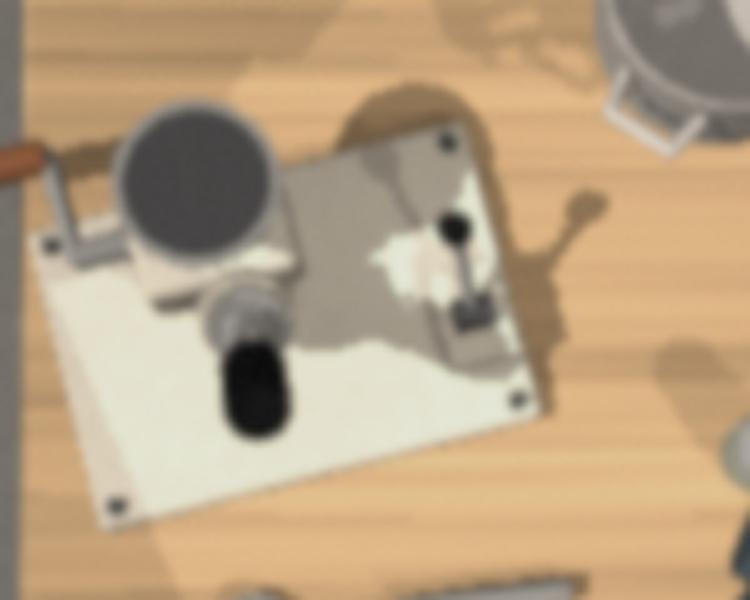

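The lever is at about 1.19 rad (ball at top crop 455,228). The knob's lean has gone from 5.7° to about 7.3° (limit 9.2°), so I check whether it is creeping.

>>> carry_out(
  fingers=[1,1,1,1,1,1,1,1],
  slide=[
    [0,0,0],
    [0,0,0],
    [0,0,0],
    [0,0,0],
    [0,0,0],
    [0,0,0],
    [0,0,0],
    [0,0,0],
  ],
  twist=[0,0,0,0,0,0,0,0],
)

```text
time_s: 31.23
position: [0.5995, -0.1911, 0.2768]
orientation: [0.988, 0.131, 0.077, 0.013]
contact_force: [-0.8, 0.4, 0.2]
width: 0.004
```

>>> carry_out(
  fingers=[1,1,1,1,1,1,1,1],
  slide=[
    [0,0,0],
    [0,0,0],
    [0,0,0],
    [0,0,0],
    [0,0,0],
    [0,0,0],
    [0,0,0],
    [0,0,0],
  ],
  twist=[0,0,0,0,0,0,0,0],
)

```text
time_s: 31.9
position: [0.5995, -0.1914, 0.2766]
orientation: [0.988, 0.131, 0.076, 0.013]
contact_force: [-0.9, 0.0, -0.6]
width: 0.009
```

```bash
python3 chk.py; python3 chk.py|grep tilt
```

```text
t 31.9 mill [ -69.1 -405.8  158.6] s 172.0 dx 19.4 F [-0.8  0.2 -0.6] T [-0.    0.13  0.02] w 0.8
[ 0.59953942 -0.19141599  0.2766385 ]
side 239 tilt 37.23325915626365 lat 0.6105017927234169 mouth s 69.42670568830522 dx 1.8992563711192554 y -1.6943503551247983
 ball [ 0.02942689 -0.15008889  0.11340908] lock 1.2054484708442321
 coil s range [ 3.36776185 34.87894178 66.50748354]
top 192 tilt 37.58850524145778 lat 1.7283993477036357 mouth s 68.12902097067422 dx 2.7671556263831785 y 0.43166599795432675
 ball [ 0.0299759  -0.15412405  0.11471493] lock 1.2021414882638572
 coil s range [ 3.53522181 20.91674913 49.37737877]
side 241 tilt 37.24304426325729 lat 0.8972061889145091 mouth s 69.62958667552208 dx 1.6355237618546972 y -1.9223891556011414
top 193 tilt 38.169197166712394 lat -0.7929329190531652 mouth s 67.78639427143285 dx 3.2003316159640303 y 1.8241825887849037
```

The lean has settled: the side camera reads 37.18°, 37.23° and 37.24°, which is about 0.126 rad off axis. The top camera reads up to 0.14 rad, and the limit is 0.16. Everything else is in tolerance and the robot is clear, so I hand in.

```bash
python3 - <<'E'
from station import robot
print(robot.hand_in())
E
```

```text
the job is handed in; nothing more can be done
None
```

The job is handed in at about 32 s; no verdict is reported. I took the knob off and stood it on the board, seated the spring against the shoulder, pushed the knob home and swung the lever to its stop.

The tool could not tilt, so I used the shaft itself to pivot the knob and spring in the grip.

| Check | Last reading | Limit |
|---|---|---|
| Knob mouth from shoulder | 69.6 mm (side), 67.8 mm (top) | 63–73 mm |
| Knob off the shaft axis | within about 3.2 mm | 6 mm |
| Knob lean | 0.126 rad (side), 0.142 rad (top) | 0.16 rad |
| Lock lever | about 1.20 rad | above 1.05 rad |

- **Spring:** the coils reach from the shoulder to about 65–68 mm in the side view, with no visible gap at the shoulder. The spring is 64 mm long. I did not fit its angle, and the top view could not see its upper end because the knob covers it.
- **Knob lean:** this is the tightest margin. It rose from about 0.10 to 0.126 rad after release, then held steady in the side view. The last two top-view readings went from 0.132 to 0.142 rad; I took that as noise and did not try to straighten the knob.
- **Other objects:** I did not touch the pot, colander, jar, cutter ring, spatula or spoon, but I did not re-measure where they are. The robot was clear of everything at hand-in.

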